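# Set the sander's feed track and load the blanks

## Task

Set up the sander's feed track for this batch: lay the square brass gauge bar in the track with its front end between guide roller and fence, turn the eccentric bolt until the roller just closes on the bar without real play, slide the bar on through the gap towards the sander until most of it is past the roller to check that it runs easily, and put it back in its wooden tray. Then drop the keyhole end stop over the two screw heads, slide it towards the sander until it locks, and load every blank flat in the track, end to end in one row beside the fence, the first one tight against the stop. Leave the roller setting as gauged and the paint jars alone.

Things in the scene. Friction and masses are not known exactly. Their poses are not given: they have to be found in the camera images.
- track: fixed feed track of a bench drum sander: aluminium bed 145 (local x) x 445 (y) x 15 mm. Origin on the bench under the bed (y -215 to 230); +y = feed direction to the sander, +x from roller side to fence; bed top z 15. A lip 8 mm high, y -215 to 45, inner side x -18, faces the fence. Sander foot (30 mm high) from y 250, head (85 mm high) from y 280
- fence: steel fence on the bed, 12 mm high, local y -304 to +16. Origin on its working face (looks to -x, the roller side) at bed level, abreast of the bolt axis; axes as the track. Bolted a little differently each time: origin 18 to 22 mm in track x. Gap = distance of the roller axis from this face minus 22 mm
- bolt_handle (a point): centre of the eccentric bolt's red bar handle, on the bolt axis (track local x -31, y 110), 36 mm above the bed; turns with the bolt. Bar 44 mm long (local x), 12 wide (y), from 26 to 46 mm above the bed; below it only roller and washers
- eccentric (a joint): bolt angle, rad, 0 to 2.6, grows clockwise from above, which closes the gap. At 0 the roller is fully backed off and the handle square to the track. Roller axis is 6 mm off the bolt axis, straight away from the fence at 0: gap = 9 mm + fence x (track frame) + 6 mm x cos(angle). Stiff (0.15 N m), stays as left
- roller_axis (a point): axis, at bed level, of the free-turning white guide roller (moves with the bolt); radius 22 mm, from 2 to 16 mm above the bed
- gauge_mid (a point): centre of the gauge: a square brass set-up bar with round lightening holes, 110 mm long (local x), section 29 x 29 mm, about 300 g; any long face may lie down. This point is 14.5 mm above its underside. Gap is right from a light touch up to under 2 mm play on the bar. Check: its middle slides from 20 to 60 mm short of the bolt axis to 22 to 80 mm past it, flat on the bed along the fence
- tray: fixed wooden gauge tray, outside 150 mm (local x) by 64 mm (local y), 14 mm high, walls and floor 6 mm; origin at the centre of its underside. The gauge bar lies in it lengthwise, on its floor
- stop: loose keyhole end stop, 220 g; plate 6 mm thick, x -66 to 66, y -20 to 30; nose 20 mm wide to y -45 with the stop face there, 26 mm high. Origin on the underside. Keyholes at x +-50: 21 mm opening centred at y 10, 11 mm slot from it to y -12.5. Goes on flat, axes parallel to the track's; locked after sliding 18 mm to track +y: origin then at track (5.5, 193), face at track y 148
- stop_grip (a point): centre of the end stop's orange grip block, 26 mm above the plate's underside at plate local (0, 3): 18 mm (local x) by 30 mm (local y), from 6 to 42 mm above the underside
- screw_a (a point): top of the shoulder screw on the roller side, at track local (-44.5, 185): head 16 mm across, from 8 to 13 mm above the bed, neck 8 mm across below it
- screw_b (a point): top of the shoulder screw on the far side, at track local (55.5, 185), same sizes
- blank1_mid (a point): acrylic handle blank, pink with pale bands, 66 mm long (local x) with a 28 x 28 mm square section and a dark bore in each end, 62 g; lies on any long face. This point is its centre, 14 mm above its underside. May be absent (None all along)
- blank2_mid (a point): acrylic handle blank, blue with pale blue bands, 66 mm long (local x) with a 28 x 28 mm square section and a dark bore in each end, 62 g; lies on any long face. This point is its centre, 14 mm above its underside. May be absent (None all along)
- blank3_mid (a point): acrylic handle blank, yellow with pale bands, 66 mm long (local x) with a 28 x 28 mm square section and a dark bore in each end, 62 g; lies on any long face. This point is its centre, 14 mm above its underside. May be absent (None all along)
- blank4_mid (a point): acrylic handle blank, dark green with light green bands, 66 mm long (local x) with a 28 x 28 mm square section and a dark bore in each end, 62 g; lies on any long face. This point is its centre, 14 mm above its underside. May be absent (None all along)
- blank1: the same blank 1; origin at the middle of its underside as built
- blank2: the same blank 2; origin at the middle of its underside as built
- blank3: the same blank 3; origin at the middle of its underside as built
- blank4: the same blank 4; origin at the middle of its underside as built
- jar1: glass paint jar (orange) with metal cap, 44 mm across, 68 mm high; origin at the centre of its foot. Not part of the job
- jar2: glass paint jar (violet blue) with metal cap, 44 mm across, 68 mm high; origin at the centre of its foot. Not part of the job
- jar3: glass paint jar (green) with metal cap, 44 mm across, 68 mm high; origin at the centre of its foot. Not part of the job
Things that resemble listed ones, but are neither listed nor needed, are in the scene too. Several things look just like the blank2: the one meant starts farthest from the robot's base. Of the things that look like the stop, take the one that is farthest from the robot's base at the start.

How it is judged (in metres and radians):
On the way, in this order (a step that is already met when the one before it is completed fails the run):
1. the gauge bar lies flat in the track against the fence, its front end between roller and fence and its middle still 20 to 60 mm short of the bolt axis, with the roller closed up to it (x of roller_axis in the frame of fence between -0.0528 and -0.0503 m and y of gauge_mid in the frame of fence between -0.06 and -0.02 m and x of gauge_mid in the frame of fence between -0.019 and -0.011 m and z of gauge_mid in the frame of fence between 0.0115 and 0.0175 m and angle between the x axis of gauge_mid and the y axis of track, either way round below 0.1 rad), for 0.2 s.
2. the gauge bar, flat in the track, has been slid through the set gap until its middle is 22 to 80 mm past the bolt axis (x of roller_axis in the frame of fence between -0.0528 and -0.0503 m and y of gauge_mid in the frame of fence between 0.022 and 0.08 m and x of gauge_mid in the frame of fence between -0.019 and -0.011 m and z of gauge_mid in the frame of fence between 0.0115 and 0.0175 m and angle between the x axis of gauge_mid and the y axis of track, either way round below 0.1 rad), for 0.2 s.
3. the end stop is locked on its two screws: flat on the bed and slid home (y of stop in the frame of track between 0.189 and 0.196 m and x of stop in the frame of track between 0.0015 and 0.0095 m and z of stop in the frame of track between 0.012 and 0.018 m and angle between the y axis of stop and the y axis of track, either way round below 0.08 rad), for 0.2 s.
At the end, for the whole second after the job is handed in: Gap 28.3 to 30.8 mm; stop flat on the bed, slid home within 4 mm; gauge bar down in its tray; every blank flat in the track beside the fence (0.12 rad) in one row: the first within 6 mm of the stop, no gaps over a few mm behind it; all at rest (all of step 3 and x of roller_axis in the frame of fence between -0.0528 and -0.0503 m and x of gauge_mid in the frame of tray between -0.022 and 0.022 m and y of gauge_mid in the frame of tray between -0.014 and 0.014 m and z of gauge_mid in the frame of tray between 0.0165 and 0.0255 m and x of blank1_mid in the frame of fence between -0.0265 and -0.012 m and z of blank1_mid in the frame of track between 0.026 and 0.032 m and angle between the x axis of each of blank1_mid, blank2_mid, blank3_mid, blank4_mid and the y axis of track, either way round below 0.12 rad and linear speed of each of blank1, blank2, blank3, blank4 below 0.01 m/s and (y of blank1_mid in the frame of track between 0.109 and 0.12 m or (y of blank1_mid in the frame of track between 0.041 and 0.054 m and (y of blank2_mid in the frame of track between 0.109 and 0.12 m or y of blank3_mid in the frame of track between 0.109 and 0.12 m or y of blank4_mid in the frame of track between 0.109 and 0.12 m)) or (y of blank1_mid in the frame of track between -0.027 and -0.012 m and (y of blank2_mid in the frame of track between 0.041 and 0.054 m or y of blank3_mid in the frame of track between 0.041 and 0.054 m or y of blank4_mid in the frame of track between 0.041 and 0.054 m)) or (y of blank1_mid in the frame of track between -0.095 and -0.078 m and (y of blank2_mid in the frame of track between -0.027 and -0.012 m or y of blank3_mid in the frame of track between -0.027 and -0.012 m or y of blank4_mid in the frame of track between -0.027 and -0.012 m))) and x of blank2_mid in the frame of fence between -0.0265 and -0.012 m and z of blank2_mid in the frame of track between 0.026 and 0.032 m and (y of blank2_mid in the frame of track between 0.109 and 0.12 m or (y of blank2_mid in the frame of track between 0.041 and 0.054 m and (y of blank1_mid in the frame of track between 0.109 and 0.12 m or y of blank3_mid in the frame of track between 0.109 and 0.12 m or y of blank4_mid in the frame of track between 0.109 and 0.12 m)) or (y of blank2_mid in the frame of track between -0.027 and -0.012 m and (y of blank1_mid in the frame of track between 0.041 and 0.054 m or y of blank3_mid in the frame of track between 0.041 and 0.054 m or y of blank4_mid in the frame of track between 0.041 and 0.054 m)) or (y of blank2_mid in the frame of track between -0.095 and -0.078 m and (y of blank1_mid in the frame of track between -0.027 and -0.012 m or y of blank3_mid in the frame of track between -0.027 and -0.012 m or y of blank4_mid in the frame of track between -0.027 and -0.012 m))) and x of blank3_mid in the frame of fence between -0.0265 and -0.012 m and z of blank3_mid in the frame of track between 0.026 and 0.032 m and (y of blank3_mid in the frame of track between 0.109 and 0.12 m or (y of blank3_mid in the frame of track between 0.041 and 0.054 m and (y of blank1_mid in the frame of track between 0.109 and 0.12 m or y of blank2_mid in the frame of track between 0.109 and 0.12 m or y of blank4_mid in the frame of track between 0.109 and 0.12 m)) or (y of blank3_mid in the frame of track between -0.027 and -0.012 m and (y of blank1_mid in the frame of track between 0.041 and 0.054 m or y of blank2_mid in the frame of track between 0.041 and 0.054 m or y of blank4_mid in the frame of track between 0.041 and 0.054 m)) or (y of blank3_mid in the frame of track between -0.095 and -0.078 m and (y of blank1_mid in the frame of track between -0.027 and -0.012 m or y of blank2_mid in the frame of track between -0.027 and -0.012 m or y of blank4_mid in the frame of track between -0.027 and -0.012 m))) and x of blank4_mid in the frame of fence between -0.0265 and -0.012 m and z of blank4_mid in the frame of track between 0.026 and 0.032 m and (y of blank4_mid in the frame of track between 0.109 and 0.12 m or (y of blank4_mid in the frame of track between 0.041 and 0.054 m and (y of blank1_mid in the frame of track between 0.109 and 0.12 m or y of blank2_mid in the frame of track between 0.109 and 0.12 m or y of blank3_mid in the frame of track between 0.109 and 0.12 m)) or (y of blank4_mid in the frame of track between -0.027 and -0.012 m and (y of blank1_mid in the frame of track between 0.041 and 0.054 m or y of blank2_mid in the frame of track between 0.041 and 0.054 m or y of blank3_mid in the frame of track between 0.041 and 0.054 m)) or (y of blank4_mid in the frame of track between -0.095 and -0.078 m and (y of blank1_mid in the frame of track between -0.027 and -0.012 m or y of blank2_mid in the frame of track between -0.027 and -0.012 m or y of blank3_mid in the frame of track between -0.027 and -0.012 m)))); the robot touches nothing.
It fails at once if a paint jar is moved more than 30 mm or tipped over (distance of any of jar1, jar2, jar3 from where it was at the start of the episode above 0.03 m or angle between any of jar1, jar2, jar3's own z axis and vertical above 0.5 rad).
Of blank1, blank2, blank3, blank4 only 2 to 4 are there at a start; the rules pass over those that are not, and their reading is None.
At some moment in a run one of blank1, blank2, blank3, blank4 may be knocked a few centimetres aside while the robot is not near it.
Once in a run the grip may slacken for a moment while it holds something.
It also fails if it takes over 210 s, if anything falls off the work surface, if the arm or the gripper's body presses on something with over 40 N, if the wrist force passes 120 N, or if a joint passes its speed limit or range.

## Robot

A 6-joint arm with a two-finger parallel gripper is mounted at the origin on the work surface. World frame = base frame: x ahead of the robot, y to its left, z up, the work surface at z = 0. Lengths are in mm, angles in rad, forces in N, time in s.
With the tool pointing down it reaches from about 350 to 875 mm from the base axis. Payload 4.2 kg.
Tool frame: the origin (TCP) lies on the centre line of the jaws, within the pads' length; the fingertips stand 25 mm ahead of it and the grasp point (between the pads) lies 6 mm ahead of it; z points along the fingers, y is the direction in which the jaws open and shut (so a half turn about z gives the same grasp; the last joint's range is limited). The gripper opens to 85 mm and grips with 20 to 120 N. Pads are 22 mm wide; open, the fingers measure 114 mm over their backs; the gripper's body (76 mm by 85 mm) begins 54 mm behind the grasp point. The pads swing forward as they close: fully open they stand 13 mm farther back than shut.
Start: joints at [-0.96, 0.385, 0.008, 0, -1.194, -0.259], TCP at [215.382, -586.694, 256.312] pointing down, gripper open.
Joint ranges: [-3.14, 3.14], [-1.21, 2.06], [-1.07, 1.41], [-3.16, 2.05], [-2.99, -0.16], [-3.1, 3.1]. Speed limits (rad/s): [2.79, 2.79, 3.14, 3.14, 3.14, 3.14].

## Interface

Orientations are given as a unit quaternion [x, y, z, w].
In Python, from bench import arm gives the robot as it stands.
- The arm moves only by the tool drive_tool, never from a script. Its argument "plan" is a list of rows, each a list of 2 entries, a list of its own where there are three numbers: the shift along the tool's x, y, z in m, then the turn about the tool's z in degrees. A call has 1 to 12 rows; each row shifts and turns the commanded pose from where the row before left it, along the tool's axes as they then stand; what a row does not reach is not made up. A row lasts 1/8 s, in which the tool goes at most 62.5 mm and 10.7 degrees, less where a joint would pass 70% of its speed; a pose out of reach is approached as far as the arm can. A call with a gripper value outside its range is refused whole. "fingers" is the closure, from -1 (fully open) to 1 (shut), so that 0 is half open, set as the call begins (left out, the last holds). The fingers move at their own pace and stop on an object; the grip force is fixed at half the most. Time passes only in rows, so rows that do not move let the fingers close. It gives the time, the measured TCP pose, the force and the opening at its end, in the units of the state.
- arm.read_state(): the state, without advancing time (a new reading comes with each control period).
- arm.get_image(name): name is "side" or "top"; returns a dict with "image" (384x512x3 uint8, red, green, blue), "K" (3x3 intrinsics, pixels), "dist" ([k1, k2, p1, p2, k3] as OpenCV has them; the pictures are not rectified), "R" (3x3) and "t" (3): a world point X has camera coordinates R X + t. Camera axes: x right, y down, z forward; pixel columns grow to the right and rows downward; lengths in mm; the calibration is good to about 2 mm. A picture is of the moment at which its call begins. There is no depth.
- arm.job_done(): hands the job in, once; it reports no verdict.
The state is a dict: "clock": time; "joints": joint angles; "joint_vel": joint speeds; "joint_efforts": joint torques, N m; "position": TCP position; "ee_rot": TCP orientation; "contact_force": force on the tool from outside, world axes, zero at the start; "wrist_torque": the same for the moment, N m; "gripper_width": finger opening in mm.
Only numpy, scipy, OpenCV 4.12 (cv2) and the standard library are available. Lean on these libraries where they do the work, as an engineer would, in place of code of your own. Each camera call takes 0.05 s, during which the arm holds its last target.

## Working session

There is one attempt and no reset: what is moved stays moved. The work goes in short steps, Python scripts to look and compute and a tool call to move; the robot and the scene stay as the last step left them, time stands still between calls to the robot, and variables do not carry over. Pictures are saved under pics/ and viewed, and the job is handed in when it is done.

Besides the shell and the picture viewer there is one more tool, called after ">>>" as name(argument=value, ...), one argument or row to a line, values as JSON. drive_tool: Moves the arm, as the interface text tells. Its arguments: {"type":"object","properties":{"plan":{"type":"array"},"fingers":{"type":"number"}},"required":["plan"]}

```bash
mkdir -p pics; ls
python3 - <<'E'
from bench import arm
import cv2
print(arm.read_state())
for n in ("side","top"):
    d=arm.get_image(n); cv2.imwrite(f"pics/{n}0.png",d["image"][:,:,::-1]); print(n,d["K"],d["dist"],d["R"],d["t"])
E
```

```text
pics
{'clock': 0.0, 'joints': array([-9.60427969e-01,  3.85539505e-01,  6.62324669e-03, -4.98295959e-04,
       -1.19403073e+00, -2.58590295e-01]), 'joint_vel': array([-9.47783860e-04, -2.56944427e-03, -1.78719377e-03,  5.32092927e-04,
        3.27415024e-05,  1.45383455e-04]), 'joint_efforts': array([-1.06206418e-03, -3.92292345e+01,  1.88405085e+01,  4.18628097e+00,
       -4.61609088e-03, -9.70625052e-06]), 'position': array([ 215.17982104, -586.2140458 ,  255.23093235]), 'ee_rot': array([-1.74892919e-01,  9.84586846e-01,  1.07290033e-03, -2.42589986e-04]), 'contact_force': array([-0.08704335, -1.08960679, -0.63585721]), 'wrist_torque': array([ 0.06184636, -0.02290575,  0.03377119]), 'gripper_width': 85.5630626884882}
side [[365.25169381   0.         252.23333046]
 [  0.         365.25169381 197.39339655]
 [  0.           0.           1.        ]] [-0.0980146  0.         0.         0.         0.       ] [[-0.73433443 -0.67878205 -0.00280559]
 [-0.38965615  0.42492329 -0.81707299]
 [ 0.55580664 -0.59891162 -0.57652741]] [ 349.98723252  236.54995633 1046.53167848]
top [[347.61392002   0.         259.27473292]
 [  0.         347.61392002 189.78416877]
 [  0.           0.           1.        ]] [0.02780531 0.         0.         0.         0.        ] [[-0.0159603  -0.99986817  0.00298638]
 [-0.99337991  0.01551677 -0.11382257]
 [ 0.11376123 -0.00478325 -0.99349661]] [  9.45506338 451.09848389 973.63862718]
```

```bash
python3 - <<'E'
import cv2
for n in ("side","top"):
    i=cv2.imread(f"pics/{n}0.png"); cv2.imwrite(f"pics/{n}0b.png",cv2.resize(i,(800,600),interpolation=cv2.INTER_CUBIC))
E
cat > h.py <<'E'
import numpy as np, cv2
from bench import arm
from scipy.spatial.transform import Rotation as Ro
def ray(c,uv):
    p=cv2.undistortPoints(np.array([[uv]],float),c["K"],np.array(c["dist"]))[0,0]
    d=c["R"].T@np.array([p[0],p[1],1.]); o=-c["R"].T@c["t"]; return o,d
def px2w(c,uv,z):
    o,d=ray(c,uv); return o+d*(z-o[2])/d[2]
def proj(c,X):
    X=np.atleast_2d(X).astype(float)
    return cv2.projectPoints(X,cv2.Rodrigues(c["R"])[0],c["t"],c["K"],np.array(c["dist"]))[0][:,0]
def crop(c,x0,y0,w,h,name,s=None,draw=None):
    s=s or min(800/w,600/h)
    im=c["image"][:,:,::-1].copy()
    im=cv2.resize(im[y0:y0+h,x0:x0+w],None,fx=s,fy=s,interpolation=cv2.INTER_CUBIC)
    if draw is not None:
        for poly,col in draw:
            q=((proj(c,poly)+0.5-[x0,y0])*s).astype(int)
            cv2.polylines(im,[q],True,col,1)
    cv2.imwrite("pics/"+name,im); return s
def tri(c1,u1,c2,u2):
    o1,d1=ray(c1,u1);o2,d2=ray(c2,u2)
    A=np.stack([d1,-d2],1); s=np.linalg.lstsq(A,o2-o1,rcond=None)[0]
    return (o1+d1*s[0]+o2+d2*s[1])/2, np.linalg.norm(o1+d1*s[0]-o2-d2*s[1])
def st():
    s=arm.read_state(); 
    R=Ro.from_quat(s["ee_rot"]).as_matrix()
    print("t",round(s["clock"],2),"pos",s["position"].round(1),"yaw_y",np.degrees(np.arctan2(R[1,1],R[0,1])).round(1),"toolz",R[:,2].round(3),"F",s["contact_force"].round(1),"T",s["wrist_torque"].round(2),"w",round(s["gripper_width"],1)); return s
E
python3 - <<'E'
from h import *
c=arm.get_image("top"); 
import pickle
pickle.dump({n:arm.get_image(n) for n in("top","side")},open("im0.pkl","wb"))
crop(c,115,85,240,180,"a1.png"); 
crop(c,110,90,120,90,"a2.png"); crop(c,220,90,130,97,"a2b.png")
crop(c,115,170,150,112,"a3.png")
crop(c,265,165,180,130,"a4.png")
for n,p in dict(stopA=(245,320),stopB=(215,425),b1=(460,302),b2=(497,376),b3=(322,376)).items():
    w=px2w(c,np.array(p)*.64,10); print(n,w.round(),np.hypot(*w[:2]).round())
E
```

```text
stopA [414. 300.  10.] 511.0
stopB [224. 350.  10.] 416.0
b1 [ 441. -100.   10.] 452.0
b2 [ 303. -164.   10.] 345.0
b3 [309. 157.  10.] 346.0
```

```bash
python3 - <<'E'
from h import *
import pickle
c=pickle.load(open("im0.pkl","rb"))["side"]
crop(c,165,155,120,90,"s1.png"); crop(c,170,195,110,82,"s2.png"); crop(c,255,160,120,90,"s3.png")
E
cat > fit.py <<'E'
from h import *
import pickle
from scipy.optimize import least_squares
C=pickle.load(open("im0.pkl","rb"))
def un(px,s,off): return np.array(px,float)/s+np.array(off)-0.5
T=C["top"];S=C["side"]
a2=lambda *p:un(p,20/3,(110,90)); a2b=lambda *p:un(p,800/130,(220,90)); s1=lambda *p:un(p,20/3,(165,155))
obs=[(T,a2(517,160),(72.5,230,15)),(T,a2(545,478),(-72.5,230,15)),(T,a2(618,181),(55.5,185,28)),(T,a2(636,401),(-44.5,185,28)),
(T,a2b(713,65),(72.5,-215,15)),(T,a2b(753,357),(-72.5,-215,15)),
(S,s1(735,128),(-72.5,-215,15)),(S,s1(560,52),(72.5,-215,15)),(S,s1(241,402),(-44.5,185,28)),(S,s1(106,331),(55.5,185,28))]
def tw(p,q):
    c,s=np.cos(p[2]),np.sin(p[2]); q=np.atleast_2d(np.array(q,float))
    return np.c_[p[0]+c*q[:,0]-s*q[:,1],p[1]+s*q[:,0]+c*q[:,1],q[:,2]]
def fitpose(obs,p0):
    f=lambda p:np.concatenate([proj(c,tw(p,q))[0]-u for c,u,q in obs])
    r=least_squares(f,p0,loss="soft_l1"); return r.x,f(r.x).reshape(-1,2)
E
python3 - <<'E'
from fit import *
for o in (obs,[o for o in obs if o[0] is T],[o for o in obs if o[0] is S]):
    p,r=fitpose(o,[550,0,0.08]); print(p.round(4)); print(r.round(2).tolist())
p,r=fitpose(obs,[550,0,0.08])
f=20
D=[([tw(p,q)[0] for q in ((-72.5,-215,15),(72.5,-215,15),(72.5,230,15),(-72.5,230,15))],(0,255,0))]
for f,col in((18,(255,0,0)),(22,(0,0,255))):
  D.append((tw(p,[(f,-194,27),(f,126,27)]),col)); 
crop(T,220,90,130,97,"o1.png",draw=D); crop(T,110,90,120,90,"o2.png",draw=D);crop(S,165,155,120,90,"o3.png",draw=D)
E
```

```text
[629.0854 -22.0404  -6.2062]
[[0.12, 0.07], [-0.55, 0.23], [-0.16, -0.28], [-0.25, 0.05], [0.53, 0.21], [-0.27, 0.18], [0.13, -1.08], [-1.03, -0.47], [0.08, -0.25], [0.52, -0.24]]
[629.4808 -22.3483 -12.487 ]
[[0.18, 0.12], [-0.37, 0.27], [-0.09, -0.26], [-0.09, 0.06], [0.55, -0.08], [-0.13, -0.14]]
[ 6.265043e+02 -1.990650e+01  6.590000e-02]
[[0.64, -0.39], [-0.39, 0.01], [-0.42, 0.18], [0.24, 0.02]]
```

Run:
```python
from h import *
import pickle
C=pickle.load(open("im0.pkl","rb"));T=C["top"]
st()
a4=lambda x,y:np.array([x,y])/(800/180)+[265,165]-.5
a3=lambda x,y:np.array([x,y])/(800/150)+[115,170]-.5
B={"blue":[(108,75),(157,74),(160,176),(112,178)],"green":[(221,73),(270,73),(277,172),(228,175)],"yellow":[(316,87),(360,70),(400,165),(356,181)],"pink":[(455,91),(506,90),(516,190),(461,194)]}
for n,q in B.items():
    w=np.array([px2w(T,a4(*p),28)[:2] for p in q]); m=w.mean(0)
    d=(w[0]+w[1]-w[2]-w[3])/2; e=(w[0]+w[3]-w[1]-w[2])/2
    print(n,m.round(1),"len",np.linalg.norm(d).round(1),"wid",np.linalg.norm(e).round(1),"axis deg",np.degrees(np.arctan2(d[1],d[0])).round(1))
w=np.array([px2w(T,a3(*p),35)[:2] for p in [(493,153),(707,153),(707,216),(493,215)]]);print("bar",w.mean(0).round(1),w.round(1).tolist())
w=np.array([px2w(T,a3(*p),14)[:2] for p in [(470,137),(753,134),(753,248),(471,250)]]);print("tray",w.mean(0).round(1),w.round(1).tolist())
w=np.array([px2w(T,a3(*p),6)[:2] for p in [(158,73),(252,57),(295,292),(200,311)]]);print("stop plate(ctr local y5)",w.mean(0).round(1),w.round(1).tolist())
w=np.array([px2w(T,a3(*p),42)[:2] for p in [(180,166),(233,158),(238,188),(185,198)]]);print("grip",w.mean(0).round(1),w.round(1).tolist())
```

```text
t 0.25 pos [ 215.3 -586.5  255.8] yaw_y 110.2 toolz [-0.     0.001 -1.   ] F [-0.5  0.2  0.6] T [-0.02  0.01  0.01] w 85.5
blue [440.8 -99. ] len 66.5 wid 31.3 axis deg 0.4
green [ 441.3 -173. ] len 65.2 wid 31.6 axis deg 1.9
yellow [ 438.5 -243. ] len 65.7 wid 30.5 axis deg 20.5
pink [ 427.3 -323.6] len 65.6 wid 34.0 axis deg 1.4
bar [410.9  94.4] [[428.5, 151.2], [426.7, 37.4], [393.1, 37.8], [395.5, 151.2]]
tray [408.1  89.9] [[439.3, 166.8], [438.5, 12.9], [376.6, 13.8], [378.0, 166.1]]
stop plate(ctr local y5) [417.4 300.6] [[478.1, 338.9], [486.2, 287.7], [357.2, 262.4], [347.9, 313.4]]
grip [417.3 299.2] [[423.6, 314.5], [427.3, 286.9], [411.5, 284.0], [406.7, 311.6]]
```

```bash
cat >> h.py <<'E'
def go(p,yaw,R=None,pos=None):
    """print tool-axis shift (m) if turned first, and turn (deg) to reach TCP p, jaw yaw deg (mod 180)"""
    s=arm.read_state(); R=Ro.from_quat(s["ee_rot"]).as_matrix(); y0=np.degrees(np.arctan2(R[1,1],R[0,1]))
    d=(y0-yaw+90)%180-90
    y1=np.radians(y0-d); ty=np.array([np.cos(y1),np.sin(y1),0]); tx=np.cross(ty,[0,0,-1])
    v=(np.array(p)-s["position"])/1000
    R0=R; 
    print("turn %.1f | after-turn shift x %.4f y %.4f z %.4f | before-turn shift x %.4f y %.4f"%(d,v@tx,v@ty,-v[2],v@R0[:,0],v@R0[:,1]))
E
python3 -c "
from h import *
go([411,94.5,200],180.3)"
```

```text
turn -70.1 | after-turn shift x -0.6800 y -0.1993 z 0.0558 | before-turn shift x -0.4183 y 0.5718
```

>>> drive_tool(
  plan=[
    [[0,0,0],-10],
    [[0,0,0],-10],
    [[0,0,0],-10],
    [[0,0,0],-10],
    [[0,0,0],-10],
    [[0,0,0],-10],
    [[0,0,0],-10],
  ],
  fingers=-1,
)

```text
clock: 1.12
position: [215.3, -586.6, 256.1]
ee_rot: [0.71, -0.704, -0.0, -0.0]
contact_force: [-0.6, 0.4, -0.2]
gripper_width: 85.2
```

>>> drive_tool(
  plan=[
    [[-0.05,-0.015,0],0],
    [[-0.05,-0.015,0],0],
    [[-0.05,-0.015,0],0],
    [[-0.05,-0.015,0],0],
    [[-0.05,-0.015,0],0],
    [[-0.05,-0.015,0],0],
    [[-0.05,-0.015,0],0],
    [[-0.05,-0.015,0],0],
    [[-0.05,-0.015,0.01],0],
    [[-0.05,-0.015,0.01],0],
    [[-0.05,-0.015,0.01],0],
    [[-0.05,-0.015,0.01],0],
  ],
)

```text
clock: 2.62
position: [393.9, 15.6, 216.4]
ee_rot: [0.708, -0.706, 0.0, -0.001]
contact_force: [2.5, -0.7, -0.7]
gripper_width: 85.5
```

```bash
python3 -c "
from h import *
st();go([411,94.5,150],180.3)"
```

```text
t 2.62 pos [393.9  15.6 216.4] yaw_y -179.8 toolz [ 0.001  0.    -1.   ] F [ 2.5 -0.7 -0.7] T [-0.01 -0.13 -0.02] w 85.5
turn -0.1 | after-turn shift x -0.0788 y -0.0175 z 0.0664 | before-turn shift x -0.0788 y -0.0173
```

>>> drive_tool(
  plan=[
    [[-0.04,-0.009,0.03],0],
    [[-0.039,-0.0085,0.03],0],
    [[0,0,0.03],0],
    [[0,0,0.026],0],
    [[0,0,0],0],
    [[0,0,0],0],
  ],
)

```text
clock: 3.38
position: [411.7, 93.1, 101.2]
ee_rot: [0.708, -0.706, 0.0, -0.001]
contact_force: [0.6, -0.3, -0.1]
gripper_width: 85.7
```

Run:
```python
from h import *
s=st()
T=arm.get_image("top");S=arm.get_image("side")
print(proj(T,s["position"]),proj(S,s["position"]))
crop(T,130,150,120,90,"b1.png"); crop(S,180,130,160,120,"b2.png")
```

```text
t 3.38 pos [411.7  93.1 101.2] yaw_y -179.8 toolz [ 0.001  0.001 -1.   ] F [ 0.6 -0.3 -0.1] T [ 0.01 -0.01 -0.  ] w 85.7
[[225.26920255 201.89997795]] [[247.25083919 207.77996608]]
```

>>> drive_tool(
  plan=[
    [[-0.001,0.0,0.03],0],
    [[0,0,0.02],0],
    [[0,0,0.008],0],
    [[0,0,0],0],
  ],
)

```text
clock: 3.98
position: [411.4, 94.0, 42.7]
ee_rot: [0.708, -0.706, 0.0, -0.0]
contact_force: [-0.2, 1.1, 0.3]
gripper_width: 84.9
```

>>> drive_tool(
  plan=[
    [[0,0,0],0],
    [[0,0,0],0],
    [[0,0,0],0],
    [[0,0,0],0],
    [[0,0,0],0],
    [[0,0,0],0],
    [[0,0,0],0],
    [[0,0,0],0],
  ],
  fingers=1,
)

```text
clock: 4.97
position: [411.3, 94.0, 43.0]
ee_rot: [0.708, -0.706, 0.0, -0.0]
contact_force: [-0.4, 0.0, 5.0]
gripper_width: 27.8
```

Run:
```python
from h import *
s=st()
S=arm.get_image("side")
crop(S,210,180,100,75,"b3.png")
```

```text
t 4.97 pos [411.3  94.   43. ] yaw_y -179.8 toolz [ 0.001  0.    -1.   ] F [-0.4  0.   5. ] T [ 0.05  0.42 -0.06] w 27.8
```

```bash
cat >> h.py <<'E'
TR=np.array([629.3,-22.2,0.0785])
def t2w(x,y,z):
    c,s=np.cos(TR[2]),np.sin(TR[2]); return np.array([TR[0]+c*x-s*y,TR[1]+s*x+c*y,z])
def w2t(p):
    c,s=np.cos(TR[2]),np.sin(TR[2]); dx,dy=p[0]-TR[0],p[1]-TR[1]; return np.array([c*dx+s*dy,-s*dx+c*dy,p[2]])
YT=np.degrees(TR[2])
E
python3 -c "
from h import *
st();print(t2w(2,10,0));go(t2w(2,10,100),YT)"
```

```text
t 5.03 pos [411.3  94.   43. ] yaw_y -179.8 toolz [ 0.001  0.    -1.   ] F [-1.6  0.2  5.4] T [ 0.09  0.33 -0.01] w 27.3
[630.50964689 -12.07395663   0.        ]
turn -4.3 | after-turn shift x 0.1229 y -0.2102 z -0.0570 | before-turn shift x 0.1067 y -0.2190
```

>>> drive_tool(
  plan=[
    [[0,0,-0.02],0],
    [[0,0,-0.03],0],
    [[0,0,-0.03],-2],
    [[0,0,0],-2.3],
  ],
)

```text
clock: 5.52
position: [411.8, 94.4, 124.2]
ee_rot: [0.735, -0.679, 0.0, -0.002]
contact_force: [0.4, 0.4, -4.2]
gripper_width: 27.8
```

```bash
python3 -c "
from h import *
st();go(t2w(2,10,100),YT)"
```

```text
t 5.53 pos [411.8  94.4 124.2] yaw_y -175.5 toolz [ 0.004  0.003 -1.   ] F [ 0.4  0.4 -4.2] T [-0.02  0.04 -0.03] w 27.8
turn 0.0 | after-turn shift x 0.1233 y -0.2097 z 0.0242 | before-turn shift x 0.1235 y -0.2095
```

>>> drive_tool(
  plan=[
    [[0.02,-0.035,0],0],
    [[0.02,-0.035,0],0],
    [[0.02,-0.035,0],0],
    [[0.02,-0.035,0],0],
    [[0.02,-0.035,0.01],0],
    [[0.023,-0.035,0.014],0],
    [[0,0,0],0],
    [[0,0,0],0],
  ],
)

```text
clock: 6.52
position: [628.6, -12.6, 97.1]
ee_rot: [0.734, -0.679, -0.001, 0.001]
contact_force: [0.1, 0.8, -2.4]
gripper_width: 28.1
```

Run:
```python
from h import *
s=st(); print(w2t(s["position"]));go(t2w(2,10,55),YT)
S=arm.get_image("side")
crop(S,190,130,120,90,"b4.png")
T=arm.get_image("top")
crop(T,200,80,160,120,"b5.png")
```

```text
t 6.53 pos [628.6 -12.6  97.1] yaw_y -175.6 toolz [-0.003 -0.    -1.   ] F [ 0.1  0.8 -2.4] T [ 0.02  0.03 -0.02] w 28.1
[ 0.09936014  9.61105993 97.09348278]
turn -0.1 | after-turn shift x -0.0004 y -0.0019 z 0.0421 | before-turn shift x -0.0004 y -0.0020
```

>>> drive_tool(
  plan=[
    [[0,-0.001,0.02],0],
    [[0,0,0.015],0],
    [[0,0,0.006],0],
    [[0,0,0],0],
    [[0,0,0],0],
  ],
)

```text
clock: 7.25
position: [631.4, -12.3, 58.0]
ee_rot: [0.734, -0.679, 0.0, -0.0]
contact_force: [-0.4, -0.0, -2.4]
gripper_width: 27.3
```

Run:
```python
from h import *
s=st(); print(w2t(s["position"]))
S=arm.get_image("side");T=arm.get_image("top")
z=s["position"][2]-37; x,y=w2t(s["position"])[:2]
D=[([t2w(x+a*14.5,y+b*55,z+29) for a,b in((-1,-1),(1,-1),(1,1),(-1,1))],(0,255,0)),([t2w(x+a*14.5,y+b*55,z) for a,b in((-1,-1),(1,-1),(1,1),(-1,1))],(255,0,0)),([t2w(18.5,-194,27),t2w(18.5,126,27)],(0,0,255))]
crop(S,190,150,80,60,"b6.png",draw=D)
crop(T,210,90,110,82,"b7.png",draw=D)
```

```text
t 7.25 pos [631.4 -12.3  58. ] yaw_y -175.5 toolz [ 0.001  0.    -1.   ] F [-0.4 -0.  -2.4] T [-0.04  0.06 -0.01] w 27.3
[ 2.88683218  9.71832423 58.00277419]
```

>>> drive_tool(
  plan=[
    [[0,0.002,0],0],
    [[0,0,0.003],0],
    [[0,0,0.003],0],
    [[0,0,0],0],
    [[0,0,0],0],
  ],
)

```text
clock: 7.98
position: [629.0, -12.6, 52.1]
ee_rot: [0.734, -0.679, 0.0, 0.0]
contact_force: [-3.1, 1.0, 4.5]
gripper_width: 27.5
```

Run:
```python
from h import *
s=st(); print(w2t(s["position"]))
```

```text
t 7.97 pos [629.  -12.6  52.1] yaw_y -175.5 toolz [ 0. -0. -1.] F [-3.1  1.   4.5] T [0.14 0.83 0.01] w 27.5
[ 0.41961976  9.63667228 52.05038297]
```

>>> drive_tool(
  plan=[
    [[0,-0.001,-0.0007],0],
    [[0,-0.001,0],0],
    [[0,0,0],0],
  ],
)

```text
clock: 8.35
position: [629.3, -12.6, 52.1]
ee_rot: [0.734, -0.679, -0.001, 0.002]
contact_force: [-6.4, 1.8, 6.4]
gripper_width: 27.5
```

>>> drive_tool(
  plan=[
    [[0,-0.001,0],0],
    [[0,0,0],0],
    [[0,0,0],0],
  ],
)

```text
clock: 8.72
position: [630.1, -12.6, 52.1]
ee_rot: [0.734, -0.679, -0.001, 0.002]
contact_force: [-6.4, 1.6, 6.8]
gripper_width: 27.7
```

Run:
```python
from h import *
s=st(); print(w2t(s["position"]))
```

```text
t 8.72 pos [630.1 -12.6  52.1] yaw_y -175.6 toolz [-0.004 -0.001 -1.   ] F [-6.4  1.6  6.8] T [ 0.26  1.96 -0.02] w 27.7
[ 1.57114064  9.5051775  52.10165637]
```

>>> drive_tool(
  plan=[
    [[0,-0.001,-0.001],0],
    [[0,0,0],0],
    [[0,0,0],0],
  ],
)

```text
clock: 9.1
position: [633.1, -12.2, 52.3]
ee_rot: [0.734, -0.679, -0.0, 0.0]
contact_force: [0.4, 1.0, -2.9]
gripper_width: 27.7
```

>>> drive_tool(
  plan=[
    [[0,-0.001,0],0],
    [[0,0,0],0],
    [[0,0,0],0],
  ],
)

```text
clock: 9.48
position: [634.0, -12.1, 53.0]
ee_rot: [0.734, -0.679, 0.0, -0.0]
contact_force: [-0.6, 0.4, -2.9]
gripper_width: 27.7
```

>>> drive_tool(
  plan=[
    [[0,-0.001,0],0],
    [[0,0,0],0],
    [[0,0,0],0],
  ],
)

```text
clock: 9.85
position: [634.5, -12.1, 52.9]
ee_rot: [0.734, -0.679, -0.0, 0.0]
contact_force: [-1.4, -0.2, -2.4]
gripper_width: 27.1
```

>>> drive_tool(
  plan=[
    [[0,-0.001,0],0],
    [[0,0,0],0],
    [[0,0,0],0],
  ],
)

```text
clock: 10.22
position: [634.8, -12.2, 52.8]
ee_rot: [0.734, -0.679, -0.001, 0.001]
contact_force: [-4.7, 0.2, -0.5]
gripper_width: 28.0
```

>>> drive_tool(
  plan=[
    [[0,-0.001,0],0],
    [[0,0,0],0],
    [[0,0,0],0],
  ],
)

```text
clock: 10.6
position: [634.9, -12.2, 52.7]
ee_rot: [0.734, -0.679, -0.001, 0.002]
contact_force: [-7.3, 0.3, 0.4]
gripper_width: 27.9
```

Run:
```python
from h import *
s=st(); print(w2t(s["position"]))
S=arm.get_image("side");T=arm.get_image("top")
crop(S,190,150,80,60,"b8.png")
crop(T,210,90,110,82,"b9.png")
```

```text
t 10.6 pos [634.9 -12.2  52.7] yaw_y -175.5 toolz [-0.005 -0.001 -1.   ] F [-7.3  0.3  0.4] T [0.16 2.11 0.37] w 27.9
[ 6.41247346  9.49446991 52.66562355]
```

>>> drive_tool(
  plan=[
    [[0,0.001,0.001],0],
    [[0,0,0],0],
  ],
)

```text
clock: 10.95
position: [634.8, -12.2, 52.2]
ee_rot: [0.734, -0.679, -0.001, 0.001]
contact_force: [-5.7, -0.2, 1.2]
gripper_width: 27.5
```

>>> drive_tool(
  plan=[
    [[0,0,0],0],
    [[0,0,0],0],
    [[0,0,0],0],
    [[0,0,0],0],
    [[0,0,-0.02],0],
    [[0,0,-0.03],0],
    [[0,0,-0.03],0],
  ],
  fingers=-0.5,
)

```text
clock: 11.82
position: [636.0, -12.0, 132.8]
ee_rot: [0.734, -0.679, 0.0, 0.0]
contact_force: [-0.0, 0.0, 0.0]
gripper_width: 64.0
```

Run:
```python
from h import *
s=st(); print(w2t(s["position"]), t2w(-31,110,0))
S=arm.get_image("side");T=arm.get_image("top")
crop(S,170,150,100,75,"c1.png")
crop(T,190,100,100,75,"c2.png")
for n,c in(("S",S),("T",T)): print(n,proj(c,[t2w(-31,110,61),t2w(-31,110,51),t2w(5,65,44)]).tolist())
```

```text
t 11.82 pos [636.  -12.  132.8] yaw_y -175.5 toolz [ 0. -0. -1.] F [-0.  0.  0.] T [ 0.02 -0.04 -0.01] w 64.0
[  7.49301815   9.6112833  132.75491066] [589.76933161  85.03024879   0.        ]
S [[212.30599993986283, 195.42026027881042], [212.4912570784026, 197.73265622791521], [213.893815853307, 190.26002863665204]]
T [[229.16537365042046, 139.93362171148658], [229.45786657960164, 140.8353678273093], [244.17922322705166, 127.83932485504528]]
```

Run:
```python
from h import *
T=arm.get_image("top")
f=lambda x,y:px2w(T,np.array([x,y])/8+[190,100]-.5,61)
a=f(337,270);b=f(297,370); d=a-b; m=(a+b)/2; print(m,np.linalg.norm(d)); ang=np.degrees(np.arctan2(d[1],d[0])); print(ang, "theta",YT-ang, w2t(m))
go(list(t2w(-31,110,0)[:2])+[110],ang+90)
```

```text
[591.05373646  85.12019336  61.        ] 38.54643586137998
-21.801478623910945 theta 26.29919731568791 [-29.71249713 109.98894532  61.        ]
turn -63.7 | after-turn shift x -0.0799 y -0.0723 z 0.0241 | before-turn shift x -0.1002 y 0.0398
```

>>> drive_tool(
  plan=[
    [[-0.05,0.02,0],0],
    [[-0.05,0.02,0],0],
    [[0,0,0],-10],
    [[0,0,0],-10],
    [[0,0,0],-10],
    [[0,0,0],-10],
    [[0,0,0],-10],
    [[0,0,0],-10],
    [[0,0,0],-3.7],
    [[0,0,0],0],
  ],
  fingers=-0.2,
)

```text
clock: 13.22
position: [587.7, 84.4, 130.9]
ee_rot: [0.982, -0.19, -0.001, 0.0]
contact_force: [-0.3, -0.3, 0.4]
gripper_width: 51.1
```

Run:
```python
from h import *
s=st()
go([590.2,85.1,72],68.2)
print(s["joints"])
```

```text
t 13.22 pos [587.7  84.4 130.9] yaw_y -111.9 toolz [-0.002 -0.001 -1.   ] F [-0.3 -0.3  0.4] T [ 0.02 -0.02 -0.  ] w 51.1
turn -0.1 | after-turn shift x 0.0020 y -0.0016 z 0.0589 | before-turn shift x 0.0021 y -0.0016
[ 4.15013557e-01  4.48701689e-01 -2.33567335e-01 -3.28488788e-04
 -8.90407341e-01  7.73668931e-01]
```

>>> drive_tool(
  plan=[
    [[0.002,-0.0015,0.025],0],
    [[0,0,0.025],0],
    [[0,0,0.008],0],
    [[0,0,0],0],
    [[0,0,0],0],
  ],
)

```text
clock: 13.85
position: [591.4, 85.5, 75.0]
ee_rot: [0.982, -0.189, 0.001, -0.0]
contact_force: [-0.3, 0.1, -0.6]
gripper_width: 51.5
```

>>> drive_tool(
  plan=[
    [[0,0,0],0],
    [[0,0,0],0],
    [[0,0,0],0],
    [[0,0,0],0],
    [[0,0,0],0],
    [[0,0,0],0],
  ],
  fingers=1,
)

```text
clock: 14.6
position: [590.7, 84.8, 74.8]
ee_rot: [0.982, -0.19, 0.0, 0.0]
contact_force: [-2.2, -3.2, 5.6]
gripper_width: 10.4
```

Run:
```python
from h import *
s=st()
S=arm.get_image("side")
crop(S,170,130,100,75,"c3.png")
```

```text
t 14.6 pos [590.7  84.8  74.8] yaw_y -111.9 toolz [ 0. -0. -1.] F [-2.2 -3.2  5.6] T [-0.71  0.51 -0.1 ] w 10.4
```

>>> drive_tool(
  plan=[
    [[0,0,0],6],
    [[0,0,0],6],
    [[0,0,0],6],
    [[0,0,0],6],
    [[0,0,0],5],
    [[0,0,0],0],
    [[0,0,0],0],
  ],
)

```text
clock: 15.52
position: [590.9, 85.1, 74.8]
ee_rot: [0.903, -0.429, 0.0, -0.0]
contact_force: [-1.8, -1.1, 4.7]
gripper_width: 10.3
```

Run:
```python
from h import *
s=st()
```

```text
t 15.53 pos [590.9  85.1  74.8] yaw_y -140.8 toolz [ 0.001 -0.    -1.   ] F [-1.8 -1.1  4.7] T [-0.53  0.41 -0.07] w 10.3
```

>>> drive_tool(
  plan=[
    [[0,0,0],0],
    [[0,0,0],0],
    [[0,0,0],0],
    [[0,0,-0.02],0],
    [[0,0,-0.03],0],
    [[0,0,-0.02],0],
  ],
  fingers=-0.2,
)

```text
clock: 16.27
position: [591.1, 85.5, 145.2]
ee_rot: [0.903, -0.429, 0.001, -0.0]
contact_force: [0.2, 0.1, 0.3]
gripper_width: 51.8
```

Run:
```python
from h import *
s=st(); print(w2t(s["position"]))
T=arm.get_image("top");S=arm.get_image("side")
crop(T,190,100,100,75,"c4.png");crop(S,170,130,100,75,"c5.png")
go(t2w(6.1,-70,110),YT)
```

```text
t 16.27 pos [591.1  85.5 145.2] yaw_y -140.8 toolz [ 0.001  0.    -1.   ] F [0.2 0.1 0.3] T [ 0.02 -0.05 -0.  ] w 51.8
[-29.62176194 110.31491077 145.22955243]
turn 34.7 | after-turn shift x 0.1806 y -0.0346 z 0.0365 | before-turn shift x 0.1681 y 0.0745
```

```bash
sed -i 's/TR=np.array(.*/TR=np.array([630.4,-22.2,0.0785])/' h.py
python3 - <<'E'
from h import *
T=arm.get_image("top")
for p in((492,218),(590,210),(686,202)): print(w2t(px2w(T,np.array(p)/8+[190,100]-.5,44)).round(1))
go(t2w(4.8,-72,110),YT)
E
```

```text
[ 5.3 45.2 44. ]
[ 4.9  9.9 44. ]
[  4.6 -24.9  44. ]
turn 34.7 | after-turn shift x 0.1825 y -0.0355 z 0.0348 | before-turn shift x 0.1703 y 0.0747
```

>>> drive_tool(
  plan=[
    [[0,0,0],10],
    [[0,0,0],10],
    [[0,0,0],10],
    [[0,0,0],4.7],
    [[0.045,-0.009,0],0],
    [[0.045,-0.009,0],0],
    [[0.045,-0.009,0],0],
    [[0.047,-0.0085,0.01],0],
    [[0,0,0.02],0],
    [[0,0,0],0],
    [[0,0,0],0],
  ],
  fingers=1,
)

```text
clock: 17.8
position: [640.2, -93.1, 113.7]
ee_rot: [0.734, -0.679, -0.0, 0.0]
contact_force: [0.0, 0.1, 0.2]
gripper_width: 0.1
```

Run:
```python
from h import *
s=st();print(w2t(s["position"]))
go(t2w(4.8,-72,55),YT)
```

```text
t 17.8 pos [640.2 -93.1 113.7] yaw_y -175.5 toolz [-0.001 -0.    -1.   ] F [0.  0.1 0.2] T [-0.01 -0.04  0.02] w 0.1
[  4.22922884 -71.42630797 113.74163554]
turn 0.0 | after-turn shift x 0.0006 y -0.0006 z 0.0587 | before-turn shift x 0.0006 y -0.0006
```

>>> drive_tool(
  plan=[
    [[0,0,0.025],0],
    [[0,0,0.025],0],
    [[0,0,0.007],0],
    [[-0.01,0,0],0],
    [[-0.01,0,0],0],
    [[-0.01,0,0],0],
    [[-0.01,0,0],0],
    [[-0.01,0,0],0],
    [[-0.01,0,0],0],
    [[0,0,0],0],
  ],
)

```text
clock: 19.05
position: [635.6, -32.5, 57.2]
ee_rot: [0.734, -0.679, -0.0, -0.001]
contact_force: [-1.2, 0.7, 0.4]
gripper_width: 0.2
```

Run:
```python
from h import *
s=st();print(w2t(s["position"]))
S=arm.get_image("side")
crop(S,170,130,100,75,"c6.png")
```

```text
t 19.05 pos [635.6 -32.5  57.2] yaw_y -175.5 toolz [ 0.001  0.001 -1.   ] F [-1.2  0.7  0.4] T [-0.02 -0.04  0.06] w 0.2
[  4.41541951 -10.66692491  57.23130356]
```

>>> drive_tool(
  plan=[
    [[-0.007,0,0],0],
    [[-0.007,0,0],0],
    [[0,0,0],0],
    [[0.01,0,0],0],
    [[0,0,-0.03],0],
    [[0,0,-0.04],0],
    [[0,0,0],0],
  ],
)

```text
clock: 19.98
position: [637.6, -29.9, 130.9]
ee_rot: [0.734, -0.679, 0.003, -0.003]
contact_force: [2.2, 0.4, -0.2]
gripper_width: 0.4
```

Run:
```python
from h import *
s=st();print(w2t(s["position"]))
S=arm.get_image("side");T=arm.get_image("top")
crop(S,170,130,100,75,"c7.png");crop(T,190,100,100,75,"c8.png")
go(list([590.9,85.1])+[130],YT+90-55.3)
```

```text
t 19.98 pos [637.6 -29.9 130.9] yaw_y -175.5 toolz [ 0.008  0.001 -1.   ] F [ 2.2  0.4 -0.2] T [-0.01  0.06  0.02] w 0.4
[  6.54917535  -8.26270289 130.90334343]
turn -34.8 | after-turn shift x -0.1171 y -0.0385 z -0.0028 | before-turn shift x -0.1181 y 0.0352
```

Run:
```python
from h import *
T=arm.get_image("top")
for p in((327,234),(424,225),(520,216)): print(w2t(px2w(T,np.array(p)/8+[190,100]-.5,44)).round(1))
```

```text
[  4.9 104.8  44. ]
[ 5.  69.8 44. ]
[ 5.1 35.1 44. ]
```

>>> drive_tool(
  plan=[
    [[-0.039,0.0117,0],0],
    [[-0.039,0.0117,0],0],
    [[-0.039,0.0117,0],0],
    [[0,0,0],-10],
    [[0,0,0],-10],
    [[0,0,0],-10],
    [[0,0,0],-4.8],
    [[0,0,0],0],
  ],
  fingers=-0.2,
)

```text
clock: 21.12
position: [590.5, 83.9, 125.6]
ee_rot: [0.903, -0.429, -0.001, 0.001]
contact_force: [-0.2, -0.6, -0.1]
gripper_width: 51.1
```

Run:
```python
from h import *
st()
go(list([590.9,85.1])+[74],YT+90-55.3)
```

```text
t 21.12 pos [590.5  83.9 125.6] yaw_y -140.8 toolz [-0.003 -0.001 -1.   ] F [-0.2 -0.6 -0.1] T [-0.01 -0.01 -0.03] w 51.1
turn -0.0 | after-turn shift x -0.0006 y -0.0010 z 0.0516 | before-turn shift x -0.0006 y -0.0012
```

>>> drive_tool(
  plan=[
    [[-0.0006,-0.001,0.025],0],
    [[0,0,0.02],0],
    [[0,0,0.005],0],
    [[0,0,0],0],
    [[0,0,0],0],
  ],
)

```text
clock: 21.75
position: [592.1, 85.5, 77.8]
ee_rot: [0.904, -0.429, 0.001, -0.001]
contact_force: [-0.0, 0.8, -0.1]
gripper_width: 50.9
```

>>> drive_tool(
  plan=[
    [[0,0,0],0],
    [[0,0,0],0],
    [[0,0,0],0],
    [[0,0,0],0],
    [[0,0,0],0],
    [[0,0,0],0],
  ],
  fingers=1,
)

```text
clock: 22.5
position: [591.1, 84.9, 77.7]
ee_rot: [0.903, -0.429, -0.0, 0.0]
contact_force: [-2.3, -1.1, 5.0]
gripper_width: 9.7
```

Run:
```python
from h import *
st()
```

```text
t 22.5 pos [591.1  84.9  77.7] yaw_y -140.8 toolz [-0.001 -0.001 -1.   ] F [-2.3 -1.1  5. ] T [-0.45  0.85 -0.09] w 9.7
```

>>> drive_tool(
  plan=[
    [[0,0,0],5],
    [[0,0,0],5],
    [[0,0,0],0],
    [[0,0,0],0],
  ],
)

```text
clock: 23.0
position: [591.2, 85.0, 77.7]
ee_rot: [0.863, -0.506, -0.0, 0.0]
contact_force: [-2.8, -2.1, 5.2]
gripper_width: 9.9
```

Run:
```python
from h import *
st()
```

```text
t 23.0 pos [591.2  85.   77.7] yaw_y -150.7 toolz [-0.001 -0.001 -1.   ] F [-2.8 -2.1  5.2] T [-0.45  0.85  0.  ] w 9.9
```

>>> drive_tool(
  plan=[
    [[0,0,0],4],
    [[0,0,0],4],
    [[0,0,0],0],
    [[0,0,0],0],
  ],
)

```text
clock: 23.5
position: [591.2, 85.0, 77.7]
ee_rot: [0.825, -0.564, -0.0, 0.0]
contact_force: [-3.1, -2.0, 5.2]
gripper_width: 9.6
```

Run:
```python
from h import *
st()
```

```text
t 23.5 pos [591.2  85.   77.7] yaw_y -158.7 toolz [-0.001 -0.001 -1.   ] F [-3.1 -2.   5.2] T [-0.38  0.79 -0.02] w 9.6
```

>>> drive_tool(
  plan=[
    [[0,0,0],3],
    [[0,0,0],0],
    [[0,0,0],0],
  ],
)

```text
clock: 23.88
position: [591.2, 85.0, 77.7]
ee_rot: [0.81, -0.586, -0.0, 0.0]
contact_force: [-2.4, -1.9, 5.9]
gripper_width: 9.7
```

Run:
```python
from h import *
st()
```

```text
t 23.88 pos [591.2  85.   77.7] yaw_y -161.7 toolz [-0.001 -0.001 -1.   ] F [-2.4 -1.9  5.9] T [-0.38  0.77 -0.02] w 9.7
```

>>> drive_tool(
  plan=[
    [[0,0,0],3],
    [[0,0,0],0],
    [[0,0,0],0],
  ],
)

```text
clock: 24.25
position: [591.3, 85.0, 77.7]
ee_rot: [0.795, -0.607, 0.0, 0.0]
contact_force: [-2.6, -2.3, 5.3]
gripper_width: 9.9
```

Run:
```python
from h import *
st()
```

```text
t 24.25 pos [591.3  85.   77.7] yaw_y -164.7 toolz [-0.    -0.001 -1.   ] F [-2.6 -2.3  5.3] T [-0.38  0.74  0.02] w 9.9
```

>>> drive_tool(
  plan=[
    [[0,0,0],3],
    [[0,0,0],0],
    [[0,0,0],0],
  ],
)

```text
clock: 24.62
position: [591.3, 85.0, 77.7]
ee_rot: [0.779, -0.627, 0.0, 0.0]
contact_force: [-1.6, -2.0, 5.5]
gripper_width: 10.2
```

Run:
```python
from h import *
st()
S=arm.get_image("side");T=arm.get_image("top")
crop(S,160,150,100,75,"d1.png");crop(T,190,100,100,75,"d2.png")
```

```text
t 24.62 pos [591.3  85.   77.7] yaw_y -167.7 toolz [-0.    -0.001 -1.   ] F [-1.6 -2.   5.5] T [-0.48  0.77  0.02] w 10.2
```

>>> drive_tool(
  plan=[
    [[0,0,0],3],
    [[0,0,0],0],
    [[0,0,0],0],
  ],
)

```text
clock: 25.1
position: [591.3, 85.0, 77.7]
ee_rot: [0.762, -0.647, 0.0, 0.0]
contact_force: [-2.3, -1.4, 5.2]
gripper_width: 9.9
```

Run:
```python
from h import *
st()
```

```text
t 25.1 pos [591.3  85.   77.7] yaw_y -170.7 toolz [-0.001 -0.001 -1.   ] F [-2.3 -1.4  5.2] T [-0.38  0.78  0.07] w 9.9
```

>>> drive_tool(
  plan=[
    [[0,0,0],3],
    [[0,0,0],0],
    [[0,0,0],0],
  ],
)

```text
clock: 25.48
position: [591.2, 85.0, 77.7]
ee_rot: [0.745, -0.667, 0.0, 0.0]
contact_force: [-2.7, -2.0, 4.3]
gripper_width: 10.2
```

Run:
```python
from h import *
st()
```

```text
t 25.48 pos [591.2  85.   77.7] yaw_y -173.7 toolz [-0.001 -0.001 -1.   ] F [-2.7 -2.   4.3] T [-0.43  0.77  0.15] w 10.2
```

>>> drive_tool(
  plan=[
    [[0,0,0],3],
    [[0,0,0],0],
    [[0,0,0],0],
  ],
)

```text
clock: 25.85
position: [591.2, 85.0, 77.7]
ee_rot: [0.727, -0.686, 0.0, 0.001]
contact_force: [-1.8, -2.3, 6.2]
gripper_width: 9.9
```

Run:
```python
from h import *
st()
S=arm.get_image("side")
crop(S,180,175,60,45,"d3.png")
```

```text
t 25.85 pos [591.2  85.   77.7] yaw_y -176.7 toolz [-0.001 -0.001 -1.   ] F [-1.8 -2.3  6.2] T [-0.43  0.79  0.22] w 9.9
```

>>> drive_tool(
  plan=[
    [[0,0,0],3],
    [[0,0,0],0],
    [[0,0,0],0],
  ],
)

```text
clock: 26.28
position: [591.1, 85.0, 77.7]
ee_rot: [0.709, -0.705, 0.0, 0.001]
contact_force: [-2.5, -1.1, 6.5]
gripper_width: 9.9
```

Run:
```python
from h import *
st()
```

```text
t 26.27 pos [591.1  85.   77.7] yaw_y -179.6 toolz [-0.001 -0.001 -1.   ] F [-2.5 -1.1  6.5] T [-0.36  0.86  0.37] w 9.9
```

>>> drive_tool(
  plan=[
    [[0,0,0],-3],
    [[0,0,0],-3],
    [[0,0,0],0],
    [[0,0,0],0],
  ],
)

```text
clock: 26.78
position: [591.3, 85.0, 77.7]
ee_rot: [0.745, -0.667, 0.0, 0.0]
contact_force: [-2.7, -1.0, 4.7]
gripper_width: 9.4
```

Run:
```python
from h import *
st()
```

```text
t 26.77 pos [591.3  85.   77.7] yaw_y -173.7 toolz [-0.001 -0.001 -1.   ] F [-2.7 -1.   4.7] T [-0.39  0.73  0.15] w 9.4
```

>>> drive_tool(
  plan=[
    [[0,0,0],-3],
    [[0,0,0],-3],
    [[0,0,0],0],
    [[0,0,0],0],
  ],
)

```text
clock: 27.28
position: [591.3, 85.0, 77.7]
ee_rot: [0.779, -0.627, 0.0, 0.0]
contact_force: [-2.1, -1.1, 5.1]
gripper_width: 9.8
```

Run:
```python
from h import *
st()
```

```text
t 27.27 pos [591.3  85.   77.7] yaw_y -167.7 toolz [-0.    -0.001 -1.   ] F [-2.1 -1.1  5.1] T [-0.37  0.72  0.01] w 9.8
```

>>> drive_tool(
  plan=[
    [[0,0,0],-4],
    [[0,0,0],0],
    [[0,0,0],0],
    [[0,0,0],0],
  ],
)

```text
clock: 27.78
position: [591.3, 85.0, 77.7]
ee_rot: [0.8, -0.6, -0.0, 0.0]
contact_force: [-2.2, -1.2, 4.6]
gripper_width: 9.9
```

>>> drive_tool(
  plan=[
    [[0,0,0],0],
    [[0,0,0],0],
    [[0,0,0],0],
    [[0,0,-0.02],0],
    [[0,0,-0.03],0],
    [[0,0,-0.02],0],
  ],
  fingers=-0.2,
)

```text
clock: 28.52
position: [592.1, 85.6, 148.3]
ee_rot: [0.8, -0.6, 0.0, -0.001]
contact_force: [-0.4, -0.1, -0.5]
gripper_width: 51.3
```

Run:
```python
from h import *
st()
S=arm.get_image("side");T=arm.get_image("top")
crop(S,160,150,100,75,"d4.png");crop(T,190,100,100,75,"d5.png")
go(t2w(4.8,-15,130),YT)
```

```text
t 28.52 pos [592.1  85.6 148.3] yaw_y -163.7 toolz [ 0.002  0.    -1.   ] F [-0.4 -0.1 -0.5] T [ 0.02 -0.07  0.03] w 51.3
turn 11.8 | after-turn shift x 0.1257 y -0.0335 z 0.0195 | before-turn shift x 0.1299 y -0.0070
```

>>> drive_tool(
  plan=[
    [[0,0,0],6],
    [[0,0,0],5.8],
    [[0.042,-0.0112,0],0],
    [[0.042,-0.0112,0],0],
    [[0.042,-0.0111,0.01],0],
    [[0,0,0.02],0],
    [[0,0,0],0],
    [[0,0,0],0],
  ],
  fingers=1,
)

```text
clock: 29.62
position: [634.8, -37.3, 116.9]
ee_rot: [0.734, -0.679, 0.0, 0.0]
contact_force: [-1.3, 0.1, 0.9]
gripper_width: 0.2
```

Run:
```python
from h import *
s=st();print(w2t(s["position"]))
go(t2w(4.6,-14,57),YT)
```

```text
t 29.62 pos [634.8 -37.3 116.9] yaw_y -175.5 toolz [-0. -0. -1.] F [-1.3  0.1  0.9] T [ 0.04 -0.07 -0.02] w 0.2
[  3.23470009 -15.38462396 116.92487385]
turn 0.0 | after-turn shift x -0.0014 y -0.0014 z 0.0599 | before-turn shift x -0.0014 y -0.0014
```

>>> drive_tool(
  plan=[
    [[0,-0.001,0.03],0],
    [[0,0,0.025],0],
    [[0,0,0.004],0],
    [[-0.008,0,0],0],
    [[-0.008,0,0],0],
    [[-0.008,0,0],0],
    [[-0.008,0,0],0],
    [[-0.008,0,0],0],
    [[0,0,0],0],
  ],
)

```text
clock: 30.75
position: [633.0, 3.0, 58.6]
ee_rot: [0.734, -0.679, 0.0, -0.001]
contact_force: [0.7, -0.9, 0.6]
gripper_width: 0.1
```

>>> drive_tool(
  plan=[
    [[-0.008,0,0],0],
    [[-0.008,0,0],0],
    [[-0.008,0,0],0],
  ],
)

```text
clock: 31.12
position: [630.9, 26.1, 58.4]
ee_rot: [0.734, -0.679, 0.0, 0.0]
contact_force: [1.0, -5.1, 4.7]
gripper_width: -0.3
```

Run:
```python
from h import *
s=st();print(w2t(s["position"]))
S=arm.get_image("side");T=arm.get_image("top")
crop(S,160,150,100,75,"d6.png")
```

```text
t 31.12 pos [630.9  26.1  58.4] yaw_y -175.5 toolz [ 0.    -0.001 -1.   ] F [ 1.  -5.1  4.7] T [-1.46 -0.14 -0.05] w -0.3
[ 4.28287969 48.16074695 58.40174858]
```

>>> drive_tool(
  plan=[
    [[-0.008,0,0],0],
    [[-0.008,0,0],0],
    [[-0.008,0,0],0],
    [[-0.007,0,0],0],
    [[0,0,0],0],
    [[0,0,0],0],
    [[0,0,0],0],
  ],
)

```text
clock: 32.1
position: [628.2, 57.4, 57.6]
ee_rot: [0.734, -0.679, -0.0, 0.0]
contact_force: [0.6, -0.3, -0.4]
gripper_width: -0.0
```

Run:
```python
from h import *
s=st();print(w2t(s["position"]))
S=arm.get_image("side");T=arm.get_image("top")
crop(S,160,150,100,75,"d7.png");crop(T,170,100,100,75,"d8.png")
```

```text
t 32.1 pos [628.2  57.4  57.6] yaw_y -175.5 toolz [-0.  0. -1.] F [ 0.6 -0.3 -0.4] T [ 0.02 -0.02 -0.02] w -0.0
[ 4.0086876  79.57296909 57.62563561]
```

Run:
```python
from h import *
T=arm.get_image("top")
for p in((273,254),(370,245),(467,237)): print(w2t(px2w(T,np.array(p)/8+[170,100]-.5,44)).round(1))
a,b=[px2w(T,np.array(p)/8+[170,100]-.5,61) for p in((520,307),(425,336))]; print(w2t((a+b)/2),YT-np.degrees(np.arctan2(*(a-b)[1::-1])))
go(t2w(4.8,160,110),YT)
```

```text
[  4.7 181.9  44. ]
[  4.8 147.   44. ]
[  4.5 112.1  44. ]
[-31.23188267 111.70270896  61.        ] 77.94346049098564
turn -0.1 | after-turn shift x -0.0807 y -0.0007 z -0.0521 | before-turn shift x -0.0807 y -0.0006
```

>>> drive_tool(
  plan=[
    [[0.008,0,0],0],
    [[0,0,-0.03],0],
    [[0,0,-0.03],0],
    [[-0.03,0,0],0],
    [[-0.03,0,0],0],
    [[-0.03,-0.001,0],0],
    [[0,0,0],0],
    [[0,0,0],0],
  ],
  fingers=1,
)

```text
clock: 33.25
position: [622.9, 138.3, 117.9]
ee_rot: [0.734, -0.679, -0.0, 0.0]
contact_force: [-0.1, -0.8, -0.0]
gripper_width: -0.3
```

>>> drive_tool(
  plan=[
    [[0,0,0],0],
    [[0,0,0],0],
    [[0,0,0],0],
  ],
  fingers=-0.6,
)

```text
clock: 33.62
position: [623.1, 138.4, 118.0]
ee_rot: [0.734, -0.679, -0.0, 0.0]
contact_force: [-0.1, 0.1, -0.3]
gripper_width: 54.2
```

Run:
```python
from h import *
s=st();print(w2t(s["position"]))
go(t2w(4.8,160,52),YT)
```

```text
t 33.62 pos [623.1 138.4 118. ] yaw_y -175.6 toolz [-0. -0. -1.] F [-0.1  0.1 -0.3] T [0.01 0.01 0.02] w 54.2
[  5.27042117 160.72560337 118.0293958 ]
turn -0.1 | after-turn shift x 0.0007 y 0.0005 z 0.0660 | before-turn shift x 0.0007 y 0.0005
```

>>> drive_tool(
  plan=[
    [[0,0,0.03],0],
    [[0,0.0005,0.025],0],
    [[0,0,0.01],0],
    [[0,0,0],0],
    [[0,0,0],0],
  ],
)

```text
clock: 34.25
position: [623.3, 139.2, 54.1]
ee_rot: [0.734, -0.679, 0.001, -0.001]
contact_force: [-0.4, 0.4, -0.9]
gripper_width: 68.6
```

>>> drive_tool(
  plan=[
    [[0,0,0],0],
    [[0,0,0],0],
    [[0,0,0],0],
    [[0,0,0],0],
    [[0,0,0],0],
    [[0,0,0],0],
  ],
  fingers=1,
)

```text
clock: 35.0
position: [622.8, 139.1, 53.9]
ee_rot: [0.734, -0.679, 0.0, -0.0]
contact_force: [-2.3, 0.6, 6.0]
gripper_width: 27.6
```

Run:
```python
from h import *
s=st();print(w2t(s["position"]))
S=arm.get_image("side");
crop(S,160,150,100,75,"d9.png")
```

```text
t 35.0 pos [622.8 139.1  53.9] yaw_y -175.5 toolz [ 0.001  0.    -1.   ] F [-2.3  0.6  6. ] T [ 0.14  0.52 -0.01] w 27.6
[  5.1194301  161.42182085  53.94859415]
```

>>> drive_tool(
  plan=[
    [[0,0,-0.01],0],
    [[0,0,-0.02],0],
    [[0,0,-0.03],0],
    [[0,0,-0.03],0],
    [[0,0.02,0],2],
    [[0,0.04,0],2.4],
    [[0,0,0],0],
  ],
)

```text
clock: 35.92
position: [558.7, 134.6, 142.1]
ee_rot: [0.707, -0.707, -0.001, 0.002]
contact_force: [0.7, 0.6, -2.5]
gripper_width: 27.4
```

Run:
```python
from h import *
s=st();print(w2t(s["position"]))
S=arm.get_image("side");
crop(S,150,130,130,97,"e1.png")
go([409,105,120],180)
```

```text
t 35.92 pos [558.7 134.6 142.1] yaw_y -180.0 toolz [-0.006 -0.001 -1.   ] F [ 0.7  0.6 -2.5] T [ 0.05 -0.09 -0.01] w 27.4
[-59.19778117 161.93034344 142.10401071]
turn 0.1 | after-turn shift x 0.0302 y 0.1519 z 0.0227 | before-turn shift x 0.0300 y 0.1519
```

>>> drive_tool(
  plan=[
    [[0.0075,0.036,0],0],
    [[0.0075,0.036,0],0],
    [[0.0075,0.036,0],0],
    [[0.0075,0.036,0],0],
    [[0,0,0.02],0],
    [[0,0,0],0],
    [[0,0,0],0],
  ],
)

```text
clock: 36.85
position: [419.7, 106.0, 123.5]
ee_rot: [0.707, -0.707, 0.0, -0.0]
contact_force: [0.9, 0.0, -2.8]
gripper_width: 27.3
```

Run:
```python
from h import *
s=st()
S=arm.get_image("side");
crop(S,190,160,110,82,"e2.png")
go([409,105,48],180)
```

```text
t 36.85 pos [419.7 106.  123.5] yaw_y -179.9 toolz [ 0.001  0.    -1.   ] F [ 0.9  0.  -2.8] T [ 0.08 -0.03 -0.03] w 27.3
turn 0.1 | after-turn shift x 0.0010 y 0.0107 z 0.0755 | before-turn shift x 0.0010 y 0.0108
```

>>> drive_tool(
  plan=[
    [[0.001,0.0105,0],0],
    [[0,0,0.03],0],
    [[0,0,0.03],0],
    [[0,0,0.008],0],
    [[0,0,0],0],
    [[0,0,0],0],
  ],
)

```text
clock: 37.65
position: [408.9, 105.0, 56.0]
ee_rot: [0.708, -0.707, 0.0, -0.001]
contact_force: [0.5, -0.4, -3.3]
gripper_width: 27.6
```

Run:
```python
from h import *
s=st()
S=arm.get_image("side");
crop(S,190,160,110,82,"e3.png")
go([409,105,45.5],180)
```

```text
t 37.65 pos [408.9 105.   56. ] yaw_y -179.9 toolz [ 0.002  0.001 -1.   ] F [ 0.5 -0.4 -3.3] T [ 0.07 -0.02 -0.01] w 27.6
turn 0.1 | after-turn shift x 0.0000 y -0.0002 z 0.0105 | before-turn shift x 0.0000 y -0.0002
```

>>> drive_tool(
  plan=[
    [[0,0,0.006],0],
    [[0,0,0.004],0],
    [[0,0,0],0],
    [[0,0,0],0],
  ],
)

```text
clock: 38.2
position: [408.2, 104.5, 44.9]
ee_rot: [0.707, -0.707, 0.0, -0.0]
contact_force: [0.4, 0.1, -2.9]
gripper_width: 27.5
```

>>> drive_tool(
  plan=[
    [[0,0,0],0],
    [[0,0,0],0],
    [[0,0,0],0],
    [[0,0,0],0],
    [[0,0,-0.03],0],
    [[0,0,-0.04],0],
    [[0,0,-0.03],0],
  ],
  fingers=-0.6,
)

```text
clock: 39.08
position: [408.3, 104.6, 146.6]
ee_rot: [0.708, -0.707, 0.0, -0.001]
contact_force: [0.7, 0.3, 0.3]
gripper_width: 68.3
```

Run:
```python
from h import *
s=st()
S=arm.get_image("side");
crop(S,150,160,160,120,"e4.png")
go([417.3,299.2,130],11.1)
```

```text
t 39.08 pos [408.3 104.6 146.6] yaw_y -179.9 toolz [ 0.001  0.001 -1.   ] F [0.7 0.3 0.3] T [ 0.06 -0.05 -0.01] w 68.3
turn -11.0 | after-turn shift x -0.1885 y -0.0441 z 0.0200 | before-turn shift x -0.1934 y -0.0073
```

>>> drive_tool(
  plan=[
    [[0,0,0],-5.5],
    [[0,0,0],-5.5],
    [[-0.038,-0.009,0],0],
    [[-0.038,-0.009,0],0],
    [[-0.038,-0.009,0],0],
    [[-0.038,-0.009,0.01],0],
    [[-0.037,-0.0085,0.01],0],
    [[0,0,0],0],
    [[0,0,0],0],
  ],
)

```text
clock: 40.25
position: [415.1, 298.0, 124.6]
ee_rot: [0.772, -0.636, -0.0, 0.001]
contact_force: [-0.4, 0.7, -0.0]
gripper_width: 68.6
```

Run:
```python
from h import *
s=st()
S=arm.get_image("side");
crop(S,140,160,120,90,"f1.png")
go([418,299,40],11.1)
```

```text
t 40.25 pos [415.1 298.  124.6] yaw_y -168.9 toolz [-0.001 -0.001 -1.   ] F [-0.4  0.7 -0. ] T [-0.01  0.    0.01] w 68.6
turn -0.1 | after-turn shift x -0.0007 y -0.0029 z 0.0849 | before-turn shift x -0.0008 y -0.0030
```

Run:
```python
from h import *
import pickle
T=pickle.load(open("im0.pkl","rb"))["top"]
for z in (0,85):
  for p in ((262,268),(215,262),(290,265)): print(z,p,px2w(T,np.array(p)*.64,z).round())
```

```text
0 (262, 268) [513. 272.   0.]
0 (215, 262) [526. 361.   0.]
0 (290, 265) [518. 220.   0.]
85 (262, 268) [498. 250.  85.]
85 (215, 262) [510. 331.  85.]
85 (290, 265) [503. 202.  85.]
```

>>> drive_tool(
  plan=[
    [[-0.0008,-0.0028,0.03],0],
    [[0,0,0.03],0],
    [[0,0,0],0],
    [[0,0,0],0],
  ],
)

```text
clock: 40.8
position: [418.8, 299.9, 66.2]
ee_rot: [0.772, -0.636, 0.0, -0.001]
contact_force: [0.2, -0.3, -0.1]
gripper_width: 68.8
```

Run:
```python
from h import *
s=st()
S=arm.get_image("side");
crop(S,160,190,100,75,"f2.png")
go([418,299,40],11.1)
```

```text
t 40.8 pos [418.8 299.9  66.2] yaw_y -169.0 toolz [ 0.001  0.001 -1.   ] F [ 0.2 -0.3 -0.1] T [ 0.04 -0.03 -0.01] w 68.8
turn -0.1 | after-turn shift x 0.0010 y 0.0011 z 0.0264 | before-turn shift x 0.0011 y 0.0011
```

>>> drive_tool(
  plan=[
    [[0.001,0.0005,0.014],0],
    [[0,0,0.012],0],
    [[0,0,0],0],
    [[0,0,0],0],
  ],
)

```text
clock: 41.35
position: [417.9, 298.9, 38.8]
ee_rot: [0.772, -0.636, 0.0, 0.0]
contact_force: [0.2, 0.5, -0.4]
gripper_width: 68.7
```

>>> drive_tool(
  plan=[
    [[0,0,0],0],
    [[0,0,0],0],
    [[0,0,0],0],
    [[0,0,0],0],
    [[0,0,0],0],
    [[0,0,0],0],
    [[0,0,0],0],
  ],
  fingers=1,
)

```text
clock: 42.22
position: [418.1, 299.1, 39.4]
ee_rot: [0.772, -0.636, 0.0, -0.0]
contact_force: [-0.8, 0.2, 5.6]
gripper_width: 16.9
```

Run:
```python
from h import *
s=st()
S=arm.get_image("side");T=arm.get_image("top")
crop(S,140,190,100,75,"f3.png");crop(T,110,160,80,60,"f4.png")
```

```text
t 42.23 pos [418.1 299.1  39.4] yaw_y -168.9 toolz [ 0.001  0.001 -1.   ] F [-0.8  0.2  5.6] T [ 0.03  0.28 -0.04] w 16.9
```

>>> drive_tool(
  plan=[
    [[0,0,-0.03],0],
    [[0,0,-0.04],0],
    [[0,0,-0.04],3.3],
    [[0,0,0],3.2],
    [[0.03,0,0],0],
    [[0.04,0,0],0],
    [[0.04,0,0],0],
    [[0.03,0,0],0],
    [[0,0,0],0],
  ],
)

```text
clock: 43.45
position: [427.7, 156.9, 147.8]
ee_rot: [0.733, -0.68, -0.001, 0.002]
contact_force: [0.5, -0.1, -2.0]
gripper_width: 17.1
```

Run:
```python
from h import *
s=st()
S=arm.get_image("side")
crop(S,160,150,130,97,"f5.png")
go(t2w(5.5,178,120),YT)
```

```text
t 43.45 pos [427.7 156.9 147.8] yaw_y -175.6 toolz [-0.003 -0.002 -1.   ] F [ 0.5 -0.1 -2. ] T [ 0.06 -0.03  0.02] w 17.1
turn -0.1 | after-turn shift x 0.0176 y -0.1928 z 0.0282 | before-turn shift x 0.0174 y -0.1929
```

>>> drive_tool(
  plan=[
    [[0.0035,-0.038,0],0],
    [[0.0035,-0.038,0],0],
    [[0.0035,-0.038,0],0],
    [[0.0035,-0.038,0],0],
    [[0.0035,-0.038,0.01],0],
    [[0,0,0.018],0],
    [[0,0,0],0],
    [[0,0,0],0],
  ],
)

```text
clock: 44.5
position: [619.1, 157.3, 121.0]
ee_rot: [0.735, -0.678, -0.0, 0.0]
contact_force: [0.7, -0.2, -2.2]
gripper_width: 17.5
```

Run:
```python
from h import *
s=st()
S=arm.get_image("side");T=arm.get_image("top")
crop(S,160,140,100,75,"g1.png");crop(T,140,100,100,75,"g2.png")
go(t2w(5.5,178,75),YT)
```

```text
t 44.5 pos [619.1 157.3 121. ] yaw_y -175.4 toolz [-0.001 -0.    -1.   ] F [ 0.7 -0.2 -2.2] T [0.05 0.01 0.02] w 17.5
turn 0.1 | after-turn shift x 0.0019 y -0.0022 z 0.0470 | before-turn shift x 0.0019 y -0.0022
```

Run:
```python
from h import *
s=arm.read_state();S=arm.get_image("side");T=arm.get_image("top")
u=s["position"][2]-39.4; tc=w2t(s["position"]); print(tc)
ox,oy=tc[0],tc[1]-3
for dy in (0,):
  P=[(ox+a,oy+dy+b) for a,b in((-66,-20),(66,-20),(66,30),(-66,30))]
  K=lambda cx:[(ox+cx+10.5*np.cos(t),oy+dy+10+10.5*np.sin(t)) for t in np.linspace(0,6.28,24)]
  D=[([t2w(x,y,u+6) for x,y in P],(0,255,0)),([t2w(x,y,u+6) for x,y in K(-50)],(0,255,255)),([t2w(x,y,u+6) for x,y in K(50)],(0,255,255)),([t2w(-44.5+8*np.cos(t),185+8*np.sin(t),28) for t in np.linspace(0,6.28,24)],(255,0,255)),
  ([t2w(ox+a*9,oy+3+b*15,u+42) for a,b in((-1,-1),(1,-1),(1,1),(-1,1))],(255,0,0))]
crop(S,160,160,80,60,"g3.png",draw=D);crop(T,180,120,60,45,"g4.png",draw=D)
```

```text
[  3.25819305 179.89552428 122.00082792]
```

>>> drive_tool(
  plan=[
    [[0.0019,-0.0022,0.02],0],
    [[0,0,0.02],0],
    [[0,0,0.006],0],
    [[0,0,0],0],
    [[0,0,0],0],
  ],
)

```text
clock: 45.32
position: [622.8, 155.5, 76.2]
ee_rot: [0.735, -0.678, 0.0, -0.001]
contact_force: [0.1, -0.2, -1.7]
gripper_width: 16.8
```

```bash
cat > stopview.py <<'E'
from h import *
import sys
s=st();S=arm.get_image("side");T=arm.get_image("top")
u=s["position"][2]-39.4; tc=w2t(s["position"]); print(tc)
ox,oy=tc[0],tc[1]-3
P=[(ox+a,oy+b) for a,b in((-66,-20),(66,-20),(66,30),(-66,30))]
K=lambda cx:[(ox+cx+10.5*np.cos(t),oy+10+10.5*np.sin(t)) for t in np.linspace(0,6.28,24)]
D=[([t2w(x,y,u+6) for x,y in P],(0,255,0)),([t2w(x,y,u+6) for x,y in K(-50)],(0,255,255)),([t2w(x,y,u+6) for x,y in K(50)],(0,255,255)),([t2w(-44.5+8*np.cos(t),185+8*np.sin(t),28) for t in np.linspace(0,6.28,24)],(255,0,255))]
crop(S,160,170,64,48,sys.argv[1]+"s.png");crop(T,180,120,60,45,sys.argv[1]+"t.png",draw=D if len(sys.argv)>2 else None)
go(t2w(5.5,178,72),YT)
E
python3 stopview.py g5 d
```

```text
t 45.33 pos [622.8 155.5  76.2] yaw_y -175.4 toolz [ 0.002  0.001 -1.   ] F [ 0.1 -0.2 -1.7] T [-0.01 -0.01  0.02] w 16.8
[  6.31457175 177.71879758  76.18957772]
turn 0.1 | after-turn shift x -0.0003 y 0.0007 z 0.0040 | before-turn shift x -0.0003 y 0.0007
```

>>> drive_tool(
  plan=[
    [[-0.0008,0.0008,0.004],0],
    [[0,0,0.004],0],
    [[0,0,0.003],0],
    [[0,0,0],0],
  ],
)

```text
clock: 45.92
position: [621.0, 155.8, 63.5]
ee_rot: [0.735, -0.678, -0.0, 0.0]
contact_force: [-0.1, 0.3, -3.2]
gripper_width: 17.1
```

>>> drive_tool(
  plan=[
    [[0,0,0.003],0],
    [[0,0,0.003],0],
    [[0,0,0.002],0],
    [[0,0,0],0],
    [[0,0,0],0],
  ],
)

```text
clock: 46.55
position: [621.3, 155.9, 56.1]
ee_rot: [0.735, -0.678, 0.0, -0.0]
contact_force: [0.1, -1.3, -1.8]
gripper_width: 16.3
```

```bash
python3 stopview.py g6
```

```text
t 46.55 pos [621.3 155.9  56.1] yaw_y -175.4 toolz [ 0.  0. -1.] F [ 0.1 -1.3 -1.8] T [ 0.02  0.   -0.02] w 16.3
[  4.88824575 178.27195405  56.06907426]
turn 0.1 | after-turn shift x 0.0003 y -0.0006 z -0.0158 | before-turn shift x 0.0003 y -0.0006
```

>>> drive_tool(
  plan=[
    [[0,0,0.0012],0],
    [[0,0,0],0],
    [[-0.004,0,0],0],
    [[-0.004,0,0],0],
    [[0,0,0],0],
    [[0,0,0],0],
  ],
)

```text
clock: 47.4
position: [620.6, 164.0, 54.8]
ee_rot: [0.735, -0.678, -0.0, 0.0]
contact_force: [-0.0, 0.5, -1.9]
gripper_width: 17.1
```

```bash
python3 -c "
from h import *
s=st();print(w2t(s['position']))"
```

```text
t 47.4 pos [620.6 164.   54.8] yaw_y -175.4 toolz [-0. -0. -1.] F [-0.   0.5 -1.9] T [-0.02  0.01  0.03] w 17.1
[  4.78991571 186.35388614  54.81054141]
```

>>> drive_tool(
  plan=[
    [[-0.004,0,0],0],
    [[-0.004,0,0],0],
    [[-0.001,0,0],0],
    [[0,0,0],0],
    [[0,0,0],0],
  ],
)

```text
clock: 48.02
position: [619.9, 172.7, 54.8]
ee_rot: [0.735, -0.678, 0.0, 0.0]
contact_force: [1.7, -1.3, -2.8]
gripper_width: 17.1
```

```bash
python3 stopview.py g7
```

```text
t 48.02 pos [619.9 172.7  54.8] yaw_y -175.5 toolz [-0. -0. -1.] F [ 1.7 -1.3 -2.8] T [-0.37 -0.17  0.08] w 17.1
[  4.82265202 195.12273019  54.82291076]
turn 0.0 | after-turn shift x 0.0171 y -0.0006 z -0.0172 | before-turn shift x 0.0171 y -0.0006
```

>>> drive_tool(
  plan=[
    [[-0.001,0,0],0],
    [[0,0,0],0],
    [[0,0,0],0],
  ],
)

```text
clock: 48.5
position: [619.8, 173.0, 54.8]
ee_rot: [0.735, -0.678, 0.0, 0.001]
contact_force: [1.5, -5.8, -1.3]
gripper_width: 17.1
```

```bash
python3 -c "
from h import *
s=st();print(w2t(s['position']))"
```

```text
t 48.5 pos [619.8 173.   54.8] yaw_y -175.4 toolz [-0.    -0.001 -1.   ] F [ 1.5 -5.8 -1.3] T [-1.54 -0.57  0.14] w 17.1
[  4.7620609  195.47357842  54.76895696]
```

>>> drive_tool(
  plan=[
    [[-0.001,0,0],0],
    [[0,0,0],0],
    [[0,0,0],0],
  ],
)

```text
clock: 48.88
position: [619.8, 173.2, 54.7]
ee_rot: [0.735, -0.678, 0.0, 0.001]
contact_force: [2.0, -6.8, -2.1]
gripper_width: 16.9
```

```bash
python3 -c "
from h import *
s=st();print(w2t(s['position']))"
```

```text
t 48.88 pos [619.8 173.2  54.7] yaw_y -175.4 toolz [-0.001 -0.002 -1.   ] F [ 2.  -6.8 -2.1] T [-2.23 -0.85  0.19] w 16.9
[  4.75635849 195.65072721  54.73066499]
```

>>> drive_tool(
  plan=[
    [[0.001,0,0],0],
    [[0,0,0],0],
    [[0,0,0],0],
    [[0,0,0],0],
    [[0,0,0],0],
    [[0,0,-0.02],0],
    [[0,0,-0.03],0],
    [[0,0,-0.03],0],
    [[0,0,0],0],
  ],
  fingers=-0.1,
)

```text
clock: 50.0
position: [621.3, 174.6, 137.9]
ee_rot: [0.735, -0.678, 0.001, -0.003]
contact_force: [0.0, -0.3, -0.1]
gripper_width: 47.0
```

Run:
```python
from h import *
s=st();S=arm.get_image("side");T=arm.get_image("top")
crop(S,140,140,160,120,"h1.png");crop(T,170,90,280,200,"h2.png")
```

```text
t 50.0 pos [621.3 174.6 137.9] yaw_y -175.4 toolz [ 0.006  0.003 -1.   ] F [ 0.  -0.3 -0.1] T [0.05 0.   0.02] w 47.0
```

```bash
python3 -c "
from h import *
go([441.5,-100.3,130],90.4)"
```

```text
turn -85.9 | after-turn shift x -0.1799 y 0.2729 z 0.0046 | before-turn shift x 0.2592 y 0.1991
```

>>> drive_tool(
  plan=[
    [[0.0432,0.0332,0],0],
    [[0.0432,0.0332,0],0],
    [[0.0432,0.0332,0],0],
    [[0.0432,0.0332,0],0],
    [[0.0432,0.0332,0],0],
    [[0.0432,0.0332,0],0],
    [[0,0,0],-10],
    [[0,0,0],-10],
    [[0,0,0],-10],
    [[0,0,0],-10],
    [[0,0,0],-10],
    [[0,0,0],-10],
  ],
  fingers=-0.6,
)

```text
clock: 51.6
position: [441.0, -100.4, 133.6]
ee_rot: [0.976, -0.218, -0.001, 0.0]
contact_force: [0.6, -0.8, 0.2]
gripper_width: 68.2
```

>>> drive_tool(
  plan=[
    [[0,0,0.01],-10],
    [[0,0,0.01],-10],
    [[0,0,0.01],-5.9],
    [[0,0,0.02],0],
    [[0,0,0],0],
  ],
)

```text
clock: 52.22
position: [440.0, -100.5, 82.9]
ee_rot: [1.0, 0.004, -0.003, 0.0]
contact_force: [-0.6, 0.0, 0.2]
gripper_width: 68.6
```

Run:
```python
from h import *
s=st();go([441.5,-100.3,39],90.4)
S=arm.get_image("side")
crop(S,230,150,100,75,"i1.png")
```

```text
t 52.23 pos [ 440.  -100.5   82.9] yaw_y -89.6 toolz [-0.006 -0.    -1.   ] F [-0.6  0.   0.2] T [ 0.03  0.02 -0.05] w 68.6
turn 0.0 | after-turn shift x 0.0015 y -0.0002 z 0.0439 | before-turn shift x 0.0017 y -0.0002
```

>>> drive_tool(
  plan=[
    [[0.001,0,0.022],0],
    [[0,0,0.017],0],
    [[0,0,0],0],
    [[0,0,0],0],
  ],
)

```text
clock: 52.78
position: [443.4, -100.3, 46.6]
ee_rot: [1.0, 0.004, 0.001, 0.0]
contact_force: [0.1, -0.5, -0.1]
gripper_width: 68.1
```

```bash
python3 -c "
from h import *
st();go([441.5,-100.3,39],90.4)"
```

```text
t 52.77 pos [ 443.4 -100.3   46.6] yaw_y -89.5 toolz [ 0.001 -0.    -1.   ] F [ 0.1 -0.5 -0.1] T [0.02 0.01 0.03] w 68.1
turn 0.1 | after-turn shift x -0.0019 y -0.0000 z 0.0076 | before-turn shift x -0.0019 y -0.0000
```

>>> drive_tool(
  plan=[
    [[-0.002,0,0.0075],0],
    [[0,0,0],0],
    [[0,0,0],0],
  ],
)

```text
clock: 53.15
position: [440.9, -100.4, 38.4]
ee_rot: [1.0, 0.004, 0.0, 0.0]
contact_force: [-0.2, 0.7, -0.0]
gripper_width: 68.3
```

>>> drive_tool(
  plan=[
    [[0,0,0],0],
    [[0,0,0],0],
    [[0,0,0],0],
    [[0,0,0],0],
    [[0,0,0],0],
    [[0,0,0],0],
  ],
  fingers=1,
)

```text
clock: 53.9
position: [441.0, -100.4, 38.7]
ee_rot: [1.0, 0.004, 0.0, 0.0]
contact_force: [-0.6, 0.9, 5.6]
gripper_width: 26.3
```

>>> drive_tool(
  plan=[
    [[0,0,-0.02],0],
    [[0,0,-0.03],0],
    [[0,0,-0.03],0],
    [[0,0,0],0],
  ],
)

```text
clock: 54.4
position: [442.1, -100.2, 120.0]
ee_rot: [1.0, 0.004, 0.003, -0.0]
contact_force: [-0.1, 0.8, -1.8]
gripper_width: 26.6
```

Run:
```python
from h import *
s=st();go(t2w(4.0,20,115),YT)
S=arm.get_image("side");T=arm.get_image("top")
crop(S,220,130,100,75,"i2.png")
```

```text
t 54.4 pos [ 442.1 -100.2  120. ] yaw_y -89.5 toolz [ 0.005  0.001 -1.   ] F [-0.1  0.8 -1.8] T [-0.01  0.01 -0.02] w 26.6
turn 86.0 | after-turn shift x -0.0830 y -0.1978 z 0.0050 | before-turn shift x 0.1914 y -0.0967
```

>>> drive_tool(
  plan=[
    [[0,0,0],9.6],
    [[0,0,0],9.6],
    [[0,0,0],9.6],
    [[0,0,0],9.6],
    [[0,0,0],9.6],
    [[0,0,0],9.5],
    [[0,0,0],9.5],
    [[0,0,0],9.5],
    [[0,0,0],9.5],
    [[0,0,0],0],
  ],
)

```text
clock: 55.75
position: [439.9, -100.4, 116.9]
ee_rot: [0.735, -0.678, -0.001, 0.001]
contact_force: [-0.8, -0.9, -0.0]
gripper_width: 26.7
```

>>> drive_tool(
  plan=[
    [[-0.014,-0.033,0],0],
    [[-0.014,-0.033,0],0],
    [[-0.014,-0.033,0],0],
    [[-0.014,-0.033,0],0],
    [[-0.014,-0.033,0],0],
    [[-0.013,-0.033,0.01],0],
    [[0,0,0.01],0],
    [[0,0,0],0],
    [[0,0,0],0],
  ],
)

```text
clock: 56.88
position: [630.9, -2.8, 98.2]
ee_rot: [0.734, -0.679, -0.0, 0.0]
contact_force: [0.2, 0.8, -0.7]
gripper_width: 26.2
```

Run:
```python
from h import *
s=st();go(t2w(4.0,20,54),YT)
S=arm.get_image("side");T=arm.get_image("top")
crop(S,190,130,100,75,"i3.png")
```

```text
t 56.88 pos [630.9  -2.8  98.2] yaw_y -175.5 toolz [-0.001 -0.    -1.   ] F [ 0.2  0.8 -0.7] T [ 0.04 -0.04  0.02] w 26.2
turn -0.0 | after-turn shift x -0.0007 y -0.0019 z 0.0442 | before-turn shift x -0.0007 y -0.0020
```

>>> drive_tool(
  plan=[
    [[0,0,0.02],0],
    [[0,0,0.015],0],
    [[0,0,0.004],0],
    [[0,0,0],0],
    [[0,0,0],0],
  ],
)

```text
clock: 57.6
position: [632.3, -2.2, 60.0]
ee_rot: [0.734, -0.679, 0.0, -0.0]
contact_force: [0.1, -0.3, -0.5]
gripper_width: 26.3
```

Run:
```python
from h import *
s=st();go(t2w(4.0,20,54),YT)
```

```text
t 57.6 pos [632.3  -2.2  60. ] yaw_y -175.5 toolz [ 0.001  0.    -1.   ] F [ 0.1 -0.3 -0.5] T [ 0.04  0.05 -0.  ] w 26.3
turn -0.0 | after-turn shift x -0.0002 y -0.0006 z 0.0060 | before-turn shift x -0.0002 y -0.0006
```

>>> drive_tool(
  plan=[
    [[0,-0.0005,0.005],0],
    [[0,0,0],0],
    [[0,-0.001,0],0],
    [[0,-0.001,0],0],
    [[0,0,0],0],
    [[0,0,0],0],
  ],
)

```text
clock: 58.35
position: [634.3, -2.0, 54.3]
ee_rot: [0.734, -0.679, 0.0, -0.0]
contact_force: [0.1, -0.4, -0.3]
gripper_width: 26.6
```

Run:
```python
from h import *
s=st();print(w2t(s["position"]))
```

```text
t 58.35 pos [634.3  -2.   54.3] yaw_y -175.5 toolz [ 0.  0. -1.] F [ 0.1 -0.4 -0.3] T [-0.02  0.02  0.02] w 26.6
[ 5.46524314 19.79647687 54.34686957]
```

>>> drive_tool(
  plan=[
    [[0,0,0],0],
    [[0,0,0],0],
    [[0,0,0],0],
    [[0,0,0],0],
    [[0,0,-0.025],0],
    [[0,0,-0.025],0],
    [[0.03,0,0],0],
    [[0.03,0,0],0],
  ],
  fingers=-0.2,
)

```text
clock: 59.35
position: [639.2, -62.1, 105.0]
ee_rot: [0.734, -0.679, 0.0, -0.0]
contact_force: [0.1, -0.2, 0.5]
gripper_width: 51.6
```

>>> drive_tool(
  plan=[
    [[0,0,0],0],
    [[0,0,0],0],
    [[0,0,0],0],
    [[0,0,0],0],
    [[0,0,0],0],
  ],
  fingers=1,
)

```text
clock: 59.98
position: [639.0, -61.4, 104.3]
ee_rot: [0.734, -0.679, -0.0, -0.0]
contact_force: [-0.0, -0.2, 0.4]
gripper_width: -0.4
```

Run:
```python
from h import *
s=st();print(w2t(s["position"]))
S=arm.get_image("side");T=arm.get_image("top")
crop(S,190,140,100,75,"i4.png");crop(T,200,90,120,90,"i5.png")
go(t2w(4.6,-38,57),YT)
```

```text
t 59.98 pos [639.  -61.4 104.3] yaw_y -175.5 toolz [ 0.  0. -1.] F [-0.  -0.2  0.4] T [ 0.03 -0.   -0.03] w -0.4
[  5.47151003 -39.74122146 104.30686213]
turn -0.0 | after-turn shift x -0.0020 y 0.0008 z 0.0473 | before-turn shift x -0.0020 y 0.0008
```

>>> drive_tool(
  plan=[
    [[0,0.0008,0.025],0],
    [[0,0,0.022],0],
    [[0,0,0],0],
    [[-0.01,0,0],0],
    [[-0.01,0,0],0],
    [[-0.01,0,0],0],
    [[-0.01,0,0],0],
    [[-0.01,0,0],0],
    [[-0.01,0,0],0],
    [[-0.01,0,0],0],
    [[0,0,0],0],
  ],
)

```text
clock: 61.45
position: [632.6, 8.8, 57.1]
ee_rot: [0.734, -0.679, -0.0, -0.0]
contact_force: [0.9, 0.9, -1.0]
gripper_width: 0.0
```

Run:
```python
from h import *
s=st();print(w2t(s["position"]))
S=arm.get_image("side");T=arm.get_image("top")
crop(S,170,150,100,75,"i6.png")
```

```text
t 61.45 pos [632.6   8.8  57.1] yaw_y -175.5 toolz [-0.  0. -1.] F [ 0.9  0.9 -1. ] T [-0.03  0.01  0.02] w 0.0
[ 4.58181967 30.77477613 57.14109525]
```

>>> drive_tool(
  plan=[
    [[-0.01,0,0],0],
    [[-0.01,0,0],0],
    [[-0.01,0,0],0],
    [[-0.006,0,0],0],
    [[0,0,0],0],
    [[0,0,0],0],
  ],
)

```text
clock: 62.3
position: [629.9, 43.8, 57.4]
ee_rot: [0.734, -0.679, 0.0, -0.0]
contact_force: [0.2, -0.7, 0.3]
gripper_width: 0.1
```

>>> drive_tool(
  plan=[
    [[-0.0015,0,0],0],
    [[-0.0015,0,0],0],
    [[0,0,0],0],
    [[0,0,0],0],
  ],
)

```text
clock: 62.8
position: [629.7, 46.7, 57.3]
ee_rot: [0.734, -0.679, -0.0, 0.0]
contact_force: [-0.7, -0.2, 0.7]
gripper_width: -0.1
```

Run:
```python
from h import *
s=st();print(w2t(s["position"]))
S=arm.get_image("side");T=arm.get_image("top")
crop(S,160,150,100,75,"i7.png")
```

```text
t 62.8 pos [629.7  46.7  57.3] yaw_y -175.5 toolz [-0.  0. -1.] F [-0.7 -0.2  0.7] T [-0.03  0.09  0.03] w -0.1
[ 4.65476864 68.72758585 57.29983361]
```

Blank nearly at the nose. Creep until force.

>>> drive_tool(
  plan=[
    [[-0.0015,0,0],0],
    [[-0.0015,0,0],0],
    [[0,0,0],0],
    [[0,0,0],0],
  ],
)

```text
clock: 63.4
position: [629.4, 49.2, 57.4]
ee_rot: [0.734, -0.679, 0.0, 0.0]
contact_force: [1.2, -4.6, -0.0]
gripper_width: 0.2
```

Run:
```python
from h import *
s=st();print(w2t(s["position"]))
```

```text
t 63.4 pos [629.4  49.2  57.4] yaw_y -175.6 toolz [-0.    -0.001 -1.   ] F [ 1.2 -4.6 -0. ] T [-1.34 -0.29  0.01] w 0.2
[ 4.64798857 71.21375613 57.37696921]
```

>>> drive_tool(
  plan=[
    [[-0.001,0,0],0],
    [[0,0,0],0],
    [[0,0,0],0],
  ],
)

```text
clock: 63.78
position: [629.4, 49.4, 57.4]
ee_rot: [0.734, -0.679, 0.0, 0.001]
contact_force: [0.7, -7.9, 1.1]
gripper_width: -0.0
```

Run:
```python
from h import *
s=st();print(w2t(s["position"]))
```

```text
t 63.77 pos [629.4  49.4  57.4] yaw_y -175.6 toolz [-0.001 -0.002 -1.   ] F [ 0.7 -7.9  1.1] T [-2.23 -0.38  0.01] w -0.0
[ 4.57986427 71.4281494  57.44438258]
```

>>> drive_tool(
  plan=[
    [[0.01,0,0],0],
    [[0,0,-0.03],0],
    [[0,0,-0.035],0],
    [[0.04,0.02,0],0],
    [[0.04,0.02,0],0],
    [[0,0,0],0],
  ],
  fingers=-0.6,
)

```text
clock: 64.53
position: [595.1, -43.9, 122.4]
ee_rot: [0.733, -0.68, -0.001, -0.0]
contact_force: [-0.2, 0.7, -0.0]
gripper_width: 68.4
```

Run:
```python
from h import *
s=st();go([442,-174.8,110],91.9)
T=arm.get_image("top")
crop(T,180,90,260,195,"j1.png")
```

```text
t 64.53 pos [595.1 -43.9 122.4] yaw_y -175.7 toolz [-0.001  0.001 -1.   ] F [-0.2  0.7 -0. ] T [ 0.08 -0.04  0.  ] w 68.4
turn -87.6 | after-turn shift x -0.1574 y 0.1257 z 0.0124 | before-turn shift x 0.1192 y 0.1624
```

>>> drive_tool(
  plan=[
    [[0.03,0.0406,0],0],
    [[0.03,0.0406,0],0],
    [[0.03,0.0406,0],0],
    [[0.0292,0.0406,0],0],
    [[0,0,0],-10],
    [[0,0,0],-10],
    [[0,0,0],-10],
    [[0,0,0],-10],
    [[0,0,0],-10],
    [[0,0,0],-10],
    [[0,0,0],-10],
    [[0,0,0],-10],
  ],
)

```text
clock: 66.08
position: [444.9, -172.7, 122.4]
ee_rot: [0.999, -0.045, 0.001, -0.0]
contact_force: [0.2, 0.4, 0.2]
gripper_width: 68.4
```

>>> drive_tool(
  plan=[
    [[0,0,0.01],-7.6],
    [[0,0,0.03],0],
    [[0,0,0],0],
    [[0,0,0],0],
  ],
)

```text
clock: 66.58
position: [444.9, -173.2, 83.0]
ee_rot: [1.0, 0.019, 0.001, 0.0]
contact_force: [1.6, -0.9, 0.5]
gripper_width: 68.1
```

Run:
```python
from h import *
s=st();go([442,-174.8,39],91.9)
S=arm.get_image("side");T=arm.get_image("top")
crop(S,230,130,100,75,"j2.png"); crop(T,290,150,90,67,"j3.png")
```

```text
t 66.58 pos [ 444.9 -173.2   83. ] yaw_y -87.9 toolz [ 0.001 -0.    -1.   ] F [ 1.6 -0.9  0.5] T [-0.03 -0.01 -0.04] w 68.1
turn 0.2 | after-turn shift x -0.0030 y 0.0015 z 0.0440 | before-turn shift x -0.0030 y 0.0014
```

>>> drive_tool(
  plan=[
    [[-0.003,0.0015,0.022],0],
    [[0,0,0.018],0],
    [[0,0,0],0],
    [[0,0,0],0],
  ],
)

```text
clock: 67.18
position: [441.7, -175.2, 43.3]
ee_rot: [1.0, 0.018, 0.001, 0.0]
contact_force: [-0.3, 0.2, -0.0]
gripper_width: 68.4
```

Run:
```python
from h import *
s=st();go([442,-174.8,39],91.9)
```

```text
t 67.17 pos [ 441.7 -175.2   43.3] yaw_y -87.9 toolz [ 0.002 -0.    -1.   ] F [-0.3  0.2 -0. ] T [-0.    0.03  0.05] w 68.4
turn 0.2 | after-turn shift x 0.0003 y -0.0004 z 0.0043 | before-turn shift x 0.0003 y -0.0004
```

>>> drive_tool(
  plan=[
    [[0,0,0.0043],0],
    [[0,0,0],0],
    [[0,0,0],0],
  ],
)

```text
clock: 67.55
position: [441.0, -175.2, 38.2]
ee_rot: [1.0, 0.018, 0.0, 0.0]
contact_force: [-0.6, 0.4, 0.6]
gripper_width: 68.4
```

>>> drive_tool(
  plan=[
    [[0,0,0],0],
    [[0,0,0],0],
    [[0,0,0],0],
    [[0,0,0],0],
    [[0,0,0],0],
    [[0,0,0],0],
  ],
  fingers=1,
)

```text
clock: 68.3
position: [441.1, -175.2, 38.3]
ee_rot: [1.0, 0.018, 0.0, 0.0]
contact_force: [-1.3, 0.4, 5.2]
gripper_width: 26.7
```

>>> drive_tool(
  plan=[
    [[0,0,-0.02],0],
    [[0,0,-0.03],0],
    [[0,0,-0.03],0],
    [[0,0,0],0],
    [[0,0,0],0],
  ],
)

```text
clock: 68.92
position: [440.1, -175.0, 117.1]
ee_rot: [1.0, 0.018, -0.001, -0.0]
contact_force: [0.2, -0.7, -0.9]
gripper_width: 26.4
```

Run:
```python
from h import *
s=st();go(t2w(4.0,42,100),YT)
S=arm.get_image("side")
crop(S,230,130,100,75,"j4.png")
```

```text
t 68.92 pos [ 440.1 -175.   117.1] yaw_y -88.0 toolz [-0.002  0.001 -1.   ] F [ 0.2 -0.7 -0.9] T [-0.03 -0.02 -0.03] w 26.4
turn 87.5 | after-turn shift x -0.1794 y -0.2057 z 0.0171 | before-turn shift x 0.1978 y -0.1881
```

>>> drive_tool(
  plan=[
    [[0,0,0],9.7],
    [[0,0,0],9.7],
    [[0,0,0],9.7],
    [[0,0,0],9.7],
    [[0,0,0],9.7],
    [[0,0,0],9.7],
    [[0,0,0],9.7],
    [[0,0,0],9.8],
    [[0,0,0],9.8],
    [[0,0,0],0],
  ],
)

```text
clock: 70.22
position: [440.2, -175.1, 116.8]
ee_rot: [0.735, -0.678, -0.001, 0.001]
contact_force: [-0.5, 0.1, -0.7]
gripper_width: 26.2
```

>>> drive_tool(
  plan=[
    [[-0.03,-0.0343,0],0],
    [[-0.03,-0.0343,0],0],
    [[-0.03,-0.0343,0],0],
    [[-0.03,-0.0343,0],0],
    [[-0.03,-0.0343,0],0],
    [[-0.0294,-0.0343,0.008],0],
    [[0,0,0.015],0],
    [[0,0,0],0],
    [[0,0,0],0],
    [[0,0,0],0],
  ],
)

```text
clock: 71.47
position: [631.6, 19.3, 95.7]
ee_rot: [0.735, -0.679, 0.0, -0.0]
contact_force: [-0.1, -0.3, -1.1]
gripper_width: 26.5
```

Run:
```python
from h import *
s=st();go(t2w(4.0,42,60),YT)
S=arm.get_image("side")
crop(S,180,130,100,75,"j5.png")
```

```text
t 71.47 pos [631.6  19.3  95.7] yaw_y -175.5 toolz [ 0.001  0.    -1.   ] F [-0.1 -0.3 -1.1] T [ 0.04 -0.04  0.01] w 26.5
turn 0.0 | after-turn shift x -0.0007 y 0.0005 z 0.0357 | before-turn shift x -0.0007 y 0.0005
```

>>> drive_tool(
  plan=[
    [[0,0,0.018],0],
    [[0,0,0.014],0],
    [[0,0,0.003],0],
    [[0,0,0],0],
    [[0,0,0],0],
  ],
)

```text
clock: 72.15
position: [632.2, 20.1, 60.4]
ee_rot: [0.735, -0.678, 0.0, -0.0]
contact_force: [-0.8, -1.0, -0.8]
gripper_width: 26.4
```

Run:
```python
from h import *
s=st();go(t2w(4.0,42,54),YT)
```

```text
t 72.15 pos [632.2  20.1  60.4] yaw_y -175.4 toolz [ 0.001  0.    -1.   ] F [-0.8 -1.  -0.8] T [ 0.03  0.03 -0.04] w 26.4
turn 0.1 | after-turn shift x 0.0000 y 0.0011 z 0.0064 | before-turn shift x 0.0000 y 0.0011
```

>>> drive_tool(
  plan=[
    [[0,0.001,0.003],0],
    [[0,0,0.003],0],
    [[0,0,0],0],
    [[-0.003,0,0],0],
    [[-0.002,0,0],0],
    [[0,0,0],0],
    [[0,0,0],0],
  ],
)

```text
clock: 73.03
position: [630.4, 25.0, 54.1]
ee_rot: [0.735, -0.678, 0.0, -0.0]
contact_force: [-0.1, 0.1, -0.1]
gripper_width: 26.3
```

Run:
```python
from h import *
s=st();print(w2t(s["position"]))
```

```text
t 73.03 pos [630.4  25.   54.1] yaw_y -175.4 toolz [ 0.  0. -1.] F [-0.1  0.1 -0.1] T [ 0.   -0.    0.03] w 26.3
[ 3.70816432 47.02246244 54.05637228]
```

>>> drive_tool(
  plan=[
    [[-0.002,0,0],0],
    [[0,0,0],0],
    [[0,0,0],0],
  ],
)

```text
clock: 73.4
position: [630.2, 26.9, 54.0]
ee_rot: [0.735, -0.678, 0.0, -0.0]
contact_force: [-0.1, 0.7, -0.2]
gripper_width: 26.5
```

Run:
```python
from h import *
s=st();print(w2t(s["position"]))
S=arm.get_image("side")
crop(S,170,150,80,60,"j6.png")
```

```text
t 73.4 pos [630.2  26.9  54. ] yaw_y -175.4 toolz [ 0.  0. -1.] F [-0.1  0.7 -0.2] T [ 0.03 -0.04  0.  ] w 26.5
[ 3.69165455 48.97745007 54.00961081]
```

>>> drive_tool(
  plan=[
    [[-0.001,0,0],0],
    [[0,0,0],0],
    [[0,0,0],0],
  ],
)

```text
clock: 73.82
position: [630.2, 27.9, 54.0]
ee_rot: [0.735, -0.678, 0.0, -0.0]
contact_force: [-0.2, 0.1, -0.6]
gripper_width: 26.5
```

>>> drive_tool(
  plan=[
    [[-0.001,0,0],0],
    [[0,0,0],0],
    [[0,0,0],0],
  ],
)

```text
clock: 74.2
position: [630.0, 28.6, 54.0]
ee_rot: [0.735, -0.678, -0.0, 0.0]
contact_force: [0.2, -2.2, -0.4]
gripper_width: 26.5
```

>>> drive_tool(
  plan=[
    [[-0.001,0,0],0],
    [[0,0,0],0],
    [[0,0,0],0],
  ],
)

```text
clock: 74.58
position: [629.9, 28.8, 54.1]
ee_rot: [0.735, -0.679, 0.0, 0.001]
contact_force: [0.6, -5.6, -0.1]
gripper_width: 26.4
```

Run:
```python
from h import *
s=st();print(w2t(s["position"]))
```

```text
t 74.58 pos [629.9  28.8  54.1] yaw_y -175.5 toolz [-0.001 -0.001 -1.   ] F [ 0.6 -5.6 -0.1] T [-1.56 -0.19  0.  ] w 26.4
[ 3.51546886 50.876571   54.06003592]
```

>>> drive_tool(
  plan=[
    [[0,0,0],0],
    [[0,0,0],0],
    [[0,0,0],0],
    [[0,0,0],0],
    [[0,0,-0.03],0],
    [[0,0,-0.035],0],
    [[0.04,0.02,0],0],
    [[0.04,0.02,0],0],
    [[0,0,0],0],
  ],
  fingers=-0.2,
)

```text
clock: 75.7
position: [595.1, -55.2, 119.2]
ee_rot: [0.733, -0.68, -0.0, 0.0]
contact_force: [0.9, 0.5, 0.2]
gripper_width: 51.4
```

Run:
```python
from h import *
s=st()
T=arm.get_image("top");S=arm.get_image("side")
crop(T,200,90,180,135,"k1.png");crop(T,320,165,90,67,"k2.png");crop(S,150,150,130,97,"k3.png")
```

```text
t 75.7 pos [595.1 -55.2 119.2] yaw_y -175.6 toolz [-0.001  0.    -1.   ] F [0.9 0.5 0.2] T [ 0.02 -0.04  0.06] w 51.4
```

Run:
```python
from h import *
T=arm.get_image("top")
f=lambda p:px2w(T,np.array(p)/(800/90)+[320,165]-.5,28)[:2]
for n,a,b in(("y",(235,142),(310,322)),("p",(524,178),(540,375))):
    A,B=f(a),f(b); d=A-B; L=np.linalg.norm(d); d/=L; nrm=np.array([-d[1],d[0]]); c=(A+B)/2+nrm*14
    print(n,L,c+[0.8,0],np.degrees(np.arctan2(d[1],d[0])))
    P=[c+a*33*d+b*14*nrm for a,b in((-1,-1),(1,-1),(1,1),(-1,1))]
    crop(T,320,165,90,67,f"k4{n}.png",draw=[([[*p,28] for p in P],(0,255,0)),([[*p,0] for p in P],(255,0,0))])
go([440,-245,110],90+20)
```

```text
y 62.497321147803035 [ 440.61780407 -244.72341065] 20.04899840592859
p 63.648104912881124 [ 429.40899691 -326.33544751] 1.425378399414708
turn 74.6 | after-turn shift x 0.2132 y -0.1270 z 0.0092 | before-turn shift x 0.1792 y 0.1717
```

>>> drive_tool(
  plan=[
    [[0.0448,0.0429,0],0],
    [[0.0448,0.0429,0],0],
    [[0.0448,0.0429,0],0],
    [[0.0448,0.0429,0],0],
    [[0,0,0],10],
    [[0,0,0],10],
    [[0,0,0],10],
    [[0,0,0],10],
    [[0,0,0],10],
    [[0,0,0],10],
    [[0,0,0],10],
    [[0,0,0.01],4.2],
  ],
  fingers=-0.6,
)

```text
clock: 77.35
position: [441.4, -244.7, 109.6]
ee_rot: [-0.176, 0.984, -0.001, 0.001]
contact_force: [-0.0, 0.1, -0.5]
gripper_width: 68.3
```

>>> drive_tool(
  plan=[
    [[0,0,0.03],0],
    [[0,0,0],0],
    [[0,0,0],0],
    [[0,0,0],0],
  ],
)

```text
clock: 77.85
position: [440.6, -245.3, 80.1]
ee_rot: [-0.177, 0.984, -0.001, 0.001]
contact_force: [-0.3, 0.6, 0.2]
gripper_width: 68.3
```

Run:
```python
from h import *
s=st();go([439.8,-244.8,39],110.3)
S=arm.get_image("side")
crop(S,250,120,100,75,"k5.png"); print(s["joints"])
```

```text
t 77.85 pos [ 440.6 -245.3   80.1] yaw_y 110.4 toolz [ 0.002 -0.001 -1.   ] F [-0.3  0.6  0.2] T [ 0.03  0.05 -0.05] w 68.3
turn 0.1 | after-turn shift x 0.0006 y 0.0008 z 0.0411 | before-turn shift x 0.0007 y 0.0008
[-1.85459524e-01  3.90770862e-01 -5.08336663e-01  3.38812509e-04
 -6.69425189e-01 -1.02961283e+00]
```

>>> drive_tool(
  plan=[
    [[0.0005,0.0005,0.02],0],
    [[0,0,0.015],0],
    [[0,0,0.0045],0],
    [[0,0,0],0],
    [[0,0,0],0],
  ],
)

```text
clock: 78.53
position: [439.5, -245.1, 40.0]
ee_rot: [-0.177, 0.984, -0.0, 0.0]
contact_force: [0.6, 0.4, 0.6]
gripper_width: 68.4
```

Run:
```python
from h import *
s=st();go([439.8,-244.8,39],110.3)
```

```text
t 78.53 pos [ 439.5 -245.1   40. ] yaw_y 110.4 toolz [ 0.001 -0.    -1.   ] F [0.6 0.4 0.6] T [ 0.02  0.02 -0.01] w 68.4
turn 0.1 | after-turn shift x -0.0004 y 0.0002 z 0.0010 | before-turn shift x -0.0004 y 0.0002
```

>>> drive_tool(
  plan=[
    [[0,0,0],0],
    [[0,0,0],0],
    [[0,0,0],0],
    [[0,0,0],0],
    [[0,0,0],0],
    [[0,0,0],0],
  ],
  fingers=1,
)

```text
clock: 79.28
position: [439.3, -245.1, 40.1]
ee_rot: [-0.177, 0.984, -0.0, 0.0]
contact_force: [-1.0, 1.3, 5.3]
gripper_width: 26.2
```

>>> drive_tool(
  plan=[
    [[0,0,-0.02],0],
    [[0,0,-0.03],0],
    [[0,0,-0.03],0],
    [[0,0,0],0],
    [[0,0,0],0],
  ],
)

```text
clock: 79.9
position: [438.2, -244.7, 118.6]
ee_rot: [-0.176, 0.984, 0.001, -0.001]
contact_force: [-1.2, 0.2, -2.2]
gripper_width: 26.5
```

Run:
```python
from h import *
s=st();go(t2w(3.6,-26,100),YT)
S=arm.get_image("side")
crop(S,250,120,100,75,"k6.png")
```

```text
t 79.9 pos [ 438.2 -244.7  118.6] yaw_y 110.3 toolz [-0.001  0.001 -1.   ] F [-1.2  0.2 -2.2] T [-0.04 -0.01  0.02] w 26.5
turn -74.2 | after-turn shift x -0.1808 y -0.2126 z 0.0186 | before-turn shift x -0.2539 y 0.1159
```

>>> drive_tool(
  plan=[
    [[0,0,0],-9.3],
    [[0,0,0],-9.3],
    [[0,0,0],-9.3],
    [[0,0,0],-9.3],
    [[0,0,0],-9.3],
    [[0,0,0],-9.3],
    [[0,0,0],-9.2],
    [[0,0,0],-9.2],
    [[0,0,0],0],
  ],
)

```text
clock: 81.08
position: [438.3, -244.8, 118.2]
ee_rot: [0.734, -0.679, -0.001, 0.001]
contact_force: [-0.2, 0.4, -1.1]
gripper_width: 26.6
```

>>> drive_tool(
  plan=[
    [[-0.03,-0.0354,0],0],
    [[-0.03,-0.0354,0],0],
    [[-0.03,-0.0354,0],0],
    [[-0.03,-0.0354,0],0],
    [[-0.03,-0.0354,0],0],
    [[-0.0308,-0.0354,0.008],0],
    [[0,0,0.015],0],
    [[0,0,0.015],0],
    [[0,0,0],0],
    [[0,0,0],0],
    [[0,0,0],0],
  ],
)

```text
clock: 82.45
position: [636.6, -48.4, 82.4]
ee_rot: [0.734, -0.679, 0.001, -0.001]
contact_force: [0.5, -0.1, -0.8]
gripper_width: 26.7
```

Run:
```python
from h import *
s=st();go(t2w(3.6,-26,61),YT)
S=arm.get_image("side")
crop(S,190,130,100,75,"k7.png")
```

```text
t 82.45 pos [636.6 -48.4  82.4] yaw_y -175.5 toolz [ 0.002  0.    -1.   ] F [ 0.5 -0.1 -0.8] T [0.05 0.05 0.01] w 26.7
turn 0.0 | after-turn shift x -0.0006 y 0.0005 z 0.0214 | before-turn shift x -0.0006 y 0.0005
```

>>> drive_tool(
  plan=[
    [[0,0.001,0.012],0],
    [[0,0,0.008],0],
    [[0,0,0],0],
    [[0,0,0],0],
  ],
)

```text
clock: 83.0
position: [635.5, -48.0, 61.4]
ee_rot: [0.735, -0.678, 0.0, 0.0]
contact_force: [0.2, -0.4, -1.2]
gripper_width: 26.6
```

Run:
```python
from h import *
s=st();print(w2t(s["position"]));go(t2w(3.6,-26,55.5),YT)
```

```text
t 83.0 pos [635.5 -48.   61.4] yaw_y -175.4 toolz [-0. -0. -1.] F [ 0.2 -0.4 -1.2] T [ 0.08  0.01 -0.01] w 26.6
[  3.09123359 -26.08187122  61.40391023]
turn 0.1 | after-turn shift x -0.0001 y -0.0005 z 0.0059 | before-turn shift x -0.0001 y -0.0005
```

>>> drive_tool(
  plan=[
    [[0,0,0.003],0],
    [[0,0,0.0025],0],
    [[0,0,0],0],
    [[-0.003,0,0],0],
    [[-0.003,0,0],0],
    [[0,0,0],0],
    [[0,0,0],0],
  ],
)

```text
clock: 83.88
position: [634.9, -41.9, 56.1]
ee_rot: [0.735, -0.678, 0.0, -0.0]
contact_force: [-0.7, 0.5, -0.5]
gripper_width: 26.2
```

>>> drive_tool(
  plan=[
    [[-0.0015,0,0],0],
    [[0,0,0],0],
    [[0,0,0],0],
  ],
)

```text
clock: 84.25
position: [634.7, -40.6, 56.0]
ee_rot: [0.735, -0.678, -0.0, 0.0]
contact_force: [-0.5, 0.0, 0.1]
gripper_width: 26.6
```

Run:
```python
from h import *
s=st();print(w2t(s["position"]))
S=arm.get_image("side")
crop(S,190,140,80,60,"k8.png")
```

```text
t 84.25 pos [634.7 -40.6  56. ] yaw_y -175.4 toolz [-0. -0. -1.] F [-0.5  0.   0.1] T [-0.21  0.04  0.01] w 26.6
[  2.87421463 -18.67959336  56.00082315]
```

>>> drive_tool(
  plan=[
    [[-0.001,-0.001,0.0005],0],
    [[0,0,0],0],
    [[0,0,0],0],
  ],
)

```text
clock: 84.68
position: [635.2, -40.4, 55.7]
ee_rot: [0.735, -0.678, -0.0, 0.001]
contact_force: [-1.1, -4.6, 1.3]
gripper_width: 26.5
```

>>> drive_tool(
  plan=[
    [[-0.001,0,0],0],
    [[0,0,0],0],
    [[0,0,0],0],
  ],
)

```text
clock: 85.05
position: [635.3, -40.2, 55.8]
ee_rot: [0.735, -0.678, 0.0, 0.001]
contact_force: [-1.1, -7.5, 1.2]
gripper_width: 26.2
```

Run:
```python
from h import *
s=st();print(w2t(s["position"]))
```

```text
t 85.05 pos [635.3 -40.2  55.8] yaw_y -175.4 toolz [-0.001 -0.002 -1.   ] F [-1.1 -7.5  1.2] T [-2.28  0.22  0.09] w 26.2
[  3.49681372 -18.35833924  55.75519922]
```

Tight. Release and look, then pink.

>>> drive_tool(
  plan=[
    [[0,0,0],0],
    [[0,0,0],0],
    [[0,0,0],0],
    [[0,0,0],0],
    [[0,0,-0.03],0],
    [[0,0,-0.035],0],
    [[0.04,0.02,0],0],
    [[0,0.02,0],0],
    [[0,0,0],0],
  ],
  fingers=-0.2,
)

```text
clock: 86.18
position: [597.9, -81.8, 120.8]
ee_rot: [0.734, -0.679, -0.0, 0.0]
contact_force: [-0.5, 0.8, 0.2]
gripper_width: 51.2
```

Run:
```python
from h import *
s=st();go([429,-325.8,110],91.4)
T=arm.get_image("top");S=arm.get_image("side")
crop(T,200,90,200,150,"l1.png");crop(S,150,150,130,97,"l2.png")
```

```text
t 86.17 pos [597.9 -81.8 120.8] yaw_y -175.5 toolz [-0.  0. -1.] F [-0.5  0.8  0.2] T [ 0.   -0.02 -0.03] w 51.2
turn -86.9 | after-turn shift x -0.1748 y 0.2398 z 0.0108 | before-turn shift x 0.2299 y 0.1876
```

>>> drive_tool(
  plan=[
    [[0.046,0.0375,0],0],
    [[0.046,0.0375,0],0],
    [[0.046,0.0375,0],0],
    [[0.046,0.0375,0],0],
    [[0.046,0.0375,0],0],
    [[0,0,0],-9.7],
    [[0,0,0],-9.7],
    [[0,0,0],-9.7],
    [[0,0,0],-9.7],
    [[0,0,0],-9.7],
    [[0,0,0],-9.7],
    [[0,0,0],-9.7],
  ],
  fingers=-0.6,
)

```text
clock: 87.78
position: [431.6, -325.7, 120.5]
ee_rot: [0.989, -0.149, 0.0, 0.0]
contact_force: [-0.6, -0.4, -0.1]
gripper_width: 68.5
```

>>> drive_tool(
  plan=[
    [[0,0,0.01],-9.5],
    [[0,0,0.03],-9.5],
    [[0,0,0],0],
    [[0,0,0],0],
    [[0,0,0],0],
  ],
)

```text
clock: 88.4
position: [431.3, -325.9, 81.6]
ee_rot: [1.0, 0.012, 0.001, 0.001]
contact_force: [-0.3, 0.4, -0.2]
gripper_width: 68.6
```

Run:
```python
from h import *
s=st();go([429,-325.8,39],91.4)
S=arm.get_image("side");T=arm.get_image("top")
crop(S,260,110,100,75,"l3.png");crop(T,330,140,120,90,"l4.png")
```

```text
t 88.4 pos [ 431.3 -325.9   81.6] yaw_y -88.6 toolz [ 0.002 -0.001 -1.   ] F [-0.3  0.4 -0.2] T [-0.02  0.01  0.  ] w 68.6
turn 0.0 | after-turn shift x -0.0023 y -0.0002 z 0.0426 | before-turn shift x -0.0024 y -0.0003
```

>>> drive_tool(
  plan=[
    [[-0.0023,0,0.02],0],
    [[0,0,0.015],0],
    [[0,0,0.006],0],
    [[0,0,0],0],
    [[0,0,0],0],
  ],
)

```text
clock: 89.12
position: [428.4, -325.9, 40.0]
ee_rot: [1.0, 0.013, 0.0, 0.0]
contact_force: [0.6, 0.2, -0.2]
gripper_width: 68.5
```

Run:
```python
from h import *
s=st();go([429,-325.8,39],91.4)
```

```text
t 89.12 pos [ 428.4 -325.9   40. ] yaw_y -88.5 toolz [ 0.001 -0.    -1.   ] F [ 0.6  0.2 -0.2] T [-0.07  0.02 -0.05] w 68.5
turn 0.1 | after-turn shift x 0.0006 y -0.0001 z 0.0010 | before-turn shift x 0.0006 y -0.0001
```

>>> drive_tool(
  plan=[
    [[0,0,0],0],
    [[0,0,0],0],
    [[0,0,0],0],
    [[0,0,0],0],
    [[0,0,0],0],
    [[0,0,0],0],
  ],
  fingers=1,
)

```text
clock: 89.88
position: [428.3, -325.9, 40.2]
ee_rot: [1.0, 0.013, 0.0, 0.0]
contact_force: [-0.4, 0.1, 6.5]
gripper_width: 25.9
```

>>> drive_tool(
  plan=[
    [[0,0,-0.02],0],
    [[0,0,-0.03],0],
    [[0,0,-0.03],0],
    [[0,0,0],0],
    [[0,0,0],0],
  ],
)

```text
clock: 90.5
position: [427.2, -325.3, 118.6]
ee_rot: [1.0, 0.012, -0.001, -0.001]
contact_force: [-0.4, -0.3, -1.0]
gripper_width: 26.3
```

Run:
```python
from h import *
s=st();go(t2w(3.6,-94,100),YT)
S=arm.get_image("side")
crop(S,260,110,100,75,"l5.png")
```

```text
t 90.5 pos [ 427.2 -325.3  118.6] yaw_y -88.6 toolz [-0.001  0.001 -1.   ] F [-0.4 -0.3 -1. ] T [ 0.02  0.06 -0.02] w 26.3
turn 86.9 | after-turn shift x -0.1922 y -0.2299 z 0.0186 | before-turn shift x 0.2193 y -0.2043
```

>>> drive_tool(
  plan=[
    [[0,0,0],9.7],
    [[0,0,0],9.7],
    [[0,0,0],9.7],
    [[0,0,0],9.7],
    [[0,0,0],9.7],
    [[0,0,0],9.6],
    [[0,0,0],9.6],
    [[0,0,0],9.6],
    [[0,0,0],9.6],
    [[0,0,0],0],
  ],
)

```text
clock: 91.8
position: [427.3, -325.4, 118.2]
ee_rot: [0.735, -0.678, -0.001, 0.0]
contact_force: [0.3, 0.6, 0.2]
gripper_width: 26.4
```

>>> drive_tool(
  plan=[
    [[-0.032,-0.0383,0],0],
    [[-0.032,-0.0383,0],0],
    [[-0.032,-0.0383,0],0],
    [[-0.032,-0.0383,0],0],
    [[-0.032,-0.0383,0],0],
    [[-0.032,-0.0383,0.008],0],
    [[0,0,0.015],0],
    [[0,0,0.015],0],
    [[0,0,0],0],
    [[0,0,0],0],
    [[0,0,0],0],
  ],
)

```text
clock: 93.18
position: [642.0, -116.7, 82.4]
ee_rot: [0.734, -0.679, 0.001, -0.001]
contact_force: [0.8, 0.3, -0.8]
gripper_width: 26.4
```

Run:
```python
from h import *
s=st();print(w2t(s["position"]));go(t2w(3.4,-94,61),YT)
S=arm.get_image("side")
crop(S,200,120,100,75,"l6.png")
```

```text
t 93.17 pos [ 642.  -116.7   82.4] yaw_y -175.5 toolz [ 0.002 -0.    -1.   ] F [ 0.8  0.3 -0.8] T [0.02 0.01 0.  ] w 26.4
[  4.14053423 -95.09531059  82.44709965]
turn 0.0 | after-turn shift x -0.0011 y 0.0007 z 0.0214 | before-turn shift x -0.0011 y 0.0008
```

>>> drive_tool(
  plan=[
    [[0,0.001,0.012],0],
    [[0,0,0.008],0],
    [[0,0,0],0],
    [[0,0,0],0],
  ],
)

```text
clock: 93.72
position: [641.0, -116.1, 61.4]
ee_rot: [0.735, -0.678, 0.0, 0.0]
contact_force: [0.1, -0.1, -0.3]
gripper_width: 26.4
```

Run:
```python
from h import *
s=st();print(w2t(s["position"]));go(t2w(3.4,-94,55.5),YT)
```

```text
t 93.72 pos [ 641.  -116.1   61.4] yaw_y -175.4 toolz [-0. -0. -1.] F [ 0.1 -0.1 -0.3] T [ 0.05 -0.01  0.02] w 26.4
[  3.15826249 -94.46385395  61.38888264]
turn 0.1 | after-turn shift x -0.0005 y -0.0002 z 0.0059 | before-turn shift x -0.0005 y -0.0002
```

>>> drive_tool(
  plan=[
    [[0,0,0.003],0],
    [[0,0,0.0025],0],
    [[0,0,0],0],
    [[-0.003,0,0],0],
    [[-0.003,0,0],0],
    [[0,0,0],0],
    [[0,0,0],0],
  ],
)

```text
clock: 94.6
position: [640.4, -110.1, 56.1]
ee_rot: [0.735, -0.678, 0.0, -0.0]
contact_force: [0.2, 0.3, -0.6]
gripper_width: 26.2
```

Run:
```python
from h import *
s=st();print(w2t(s["position"]))
S=arm.get_image("side")
crop(S,200,140,80,60,"l7.png")
```

```text
t 94.6 pos [ 640.4 -110.1   56.1] yaw_y -175.4 toolz [ 0.  0. -1.] F [ 0.2  0.3 -0.6] T [ 0.01 -0.05  0.03] w 26.2
[  3.03668214 -88.38118094  56.09824763]
```

Creep to contact.

>>> drive_tool(
  plan=[
    [[-0.002,0,0.0005],0],
    [[0,0,0],0],
    [[0,0,0],0],
  ],
)

```text
clock: 95.02
position: [640.2, -108.1, 55.5]
ee_rot: [0.735, -0.678, -0.0, 0.0]
contact_force: [-0.7, 0.4, -1.2]
gripper_width: 26.3
```

>>> drive_tool(
  plan=[
    [[-0.001,0,0],0],
    [[0,0,0],0],
    [[0,0,0],0],
  ],
)

```text
clock: 95.4
position: [640.1, -107.2, 55.5]
ee_rot: [0.735, -0.678, -0.0, 0.0]
contact_force: [-0.2, -0.3, -0.4]
gripper_width: 26.2
```

>>> drive_tool(
  plan=[
    [[-0.001,0,0],0],
    [[0,0,0],0],
    [[0,0,0],0],
  ],
)

```text
clock: 95.78
position: [640.0, -106.2, 55.5]
ee_rot: [0.735, -0.678, 0.0, 0.0]
contact_force: [-0.3, 0.2, -2.0]
gripper_width: 25.9
```

Run:
```python
from h import *
s=st();print(w2t(s["position"]))
```

```text
t 95.78 pos [ 640.  -106.2   55.5] yaw_y -175.4 toolz [-0. -0. -1.] F [-0.3  0.2 -2. ] T [-0.02 -0.05  0.02] w 25.9
[  3.00543236 -84.48215119  55.49763958]
```

>>> drive_tool(
  plan=[
    [[-0.001,0,0],0],
    [[0,0,0],0],
    [[0,0,0],0],
  ],
)

```text
clock: 96.15
position: [639.9, -105.2, 55.5]
ee_rot: [0.735, -0.678, -0.0, 0.0]
contact_force: [-0.3, -0.1, -0.1]
gripper_width: 26.7
```

>>> drive_tool(
  plan=[
    [[-0.001,0,0],0],
    [[0,0,0],0],
    [[0,0,0],0],
  ],
)

```text
clock: 96.52
position: [639.9, -105.1, 55.6]
ee_rot: [0.735, -0.678, 0.0, 0.0]
contact_force: [0.8, -4.7, -1.4]
gripper_width: 26.4
```

Run:
```python
from h import *
s=st();print(w2t(s["position"]))
S=arm.get_image("side")
crop(S,200,140,80,60,"l8.png")
```

```text
t 96.53 pos [ 639.9 -105.1   55.6] yaw_y -175.5 toolz [-0.    -0.001 -1.   ] F [ 0.8 -4.7 -1.4] T [-1.52 -0.12  0.06] w 26.4
[  2.94738187 -83.35186956  55.57424279]
```

>>> drive_tool(
  plan=[
    [[0,0,0],0],
    [[0,0,0],0],
    [[0,0,0],0],
    [[0,0,0],0],
    [[0,0,-0.03],0],
    [[0,0,-0.04],0],
    [[0,0,-0.04],0],
  ],
  fingers=-0.2,
)

```text
clock: 97.45
position: [639.7, -104.0, 166.5]
ee_rot: [0.735, -0.678, -0.0, 0.0]
contact_force: [1.1, -0.7, -0.6]
gripper_width: 51.2
```

>>> drive_tool(
  plan=[
    [[0.04,0.01,-0.02],0],
    [[0.05,0.02,-0.02],0],
    [[0.05,0.02,-0.02],0],
    [[0.05,0.02,0],0],
    [[0.05,0.02,0],0],
    [[0.05,0.02,0],0],
    [[0.05,0.02,0],0],
    [[0.05,0.02,0],0],
    [[0.04,0.01,0],0],
    [[0,0,0],0],
    [[0,0,0],0],
  ],
)

```text
clock: 98.82
position: [514.5, -545.1, 225.0]
ee_rot: [0.735, -0.678, -0.0, -0.0]
contact_force: [0.3, 0.5, 0.2]
gripper_width: 51.3
```

Run:
```python
from h import *
s=st()
T=arm.get_image("top");S=arm.get_image("side")
import pickle; pickle.dump({"top":T,"side":S},open("im1.pkl","wb"))
crop(T,160,90,200,150,"m1.png");crop(T,175,100,100,75,"m2.png");crop(T,240,90,100,75,"m3.png");crop(S,150,130,130,97,"m4.png")
```

```text
t 98.83 pos [ 514.5 -545.1  225. ] yaw_y -175.4 toolz [-0.     0.001 -1.   ] F [0.3 0.5 0.2] T [ 0.01 -0.02  0.  ] w 51.3
```

Run:
```python
from h import *
import pickle
T=pickle.load(open("im1.pkl","rb"))["top"]
f=lambda p,o,z:w2t(px2w(T,np.array(p)/8+o-np.array(.5),z)).round(1)
for p in ((330,240),(513,230),(692,218)): print("m2",f(p,[175,100],43))
for p in ((172,300),(357,280),(540,270)): print("m3",f(p,[240,90],43))
a,b=f((493,303),[175,100],61),f((380,340),[175,100],61); d=a-b; print("handle",(a+b)/2,90-np.degrees(np.arctan2(d[0],-d[1])))
for p in ((150,247),(232,237)): print("grip",f(p,[175,100],57))
g=lambda p:px2w(T,np.array(p)/4+[160,90]-.5,35)
print("bar",g((275,463)))
```

```text
m2 [  6.9 147.   43. ]
m2 [ 4.5 81.1 43. ]
m2 [ 2.9 16.5 43. ]
m3 [ 2.2 16.6 43. ]
m3 [  3.3 -50.5  43. ]
m3 [   0.7 -116.6   43. ]
handle [-31.4 110.3  61. ] 76.7594800848128
grip [  6.  209.2  57. ]
grip [  6.9 180.1  57. ]
bar [407.42076422  90.93688575  35.        ]
```

Run:
```python
from bench import arm
import cv2
for n in("top","side"):
    cv2.imwrite(f"pics/final_{n}_z.png",arm.get_image(n)["image"][:,:,::-1])
```

```text
(no output)
```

View pics/final_top_z.png

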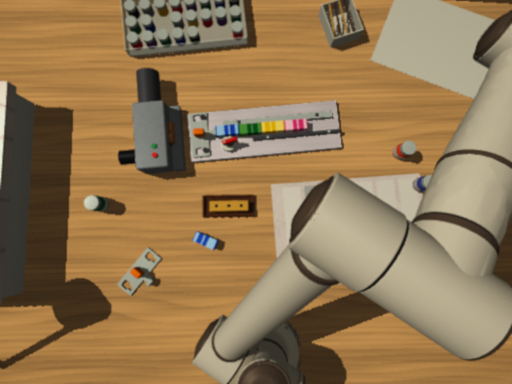

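The top picture shows the row of four blanks (x 220–306, y 128) against the stop at (200,132). The bar is in its tray at (229,206), the jars are standing, and the arm is clear. I'm handing the job in now.

Run:
```python
from bench import arm
print(arm.job_done())
```

```text
the job is handed in; nothing more can be done
None
```

The job is done and handed in at about 99 s of the 210 s allowed. The interface gave no verdict, so what follows rests on my own measurements.

- **Roller gap:** I closed the roller on the gauge bar until the torque rose at about 84–85°, then backed off to about 78°. That leaves a gap of roughly 29.5 mm; the last picture reads the handle at about 77°.
- **Gauge check:** The bar ran easily through the gap, from its middle 40 mm short of the bolt axis to 37 mm past it. It is back in its tray, within about 2 mm of the tray centre.
- **End stop:** The stop that started farther from the base is on both screws and slid home until it hit hard. Its origin measures about (4.8, 192.7) in the track frame, against (5.5, 193) nominal.
- **Blanks:** The row from the stop is blue (the one that started farthest from the base), green, yellow, pink. Their centres are at about track y 115, 49, −17 and −83.5 mm. All lie flat beside the fence with no visible gaps.
- **Other checks:** The jars are standing and were not touched, and the arm is parked clear. No check failed. The only disagreement was about 2 mm of camera calibration bias, which I corrected by touching the fence and gripping the handle.

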